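# Load the weight case and hold its lid half lowered

## Task

Put the two loose brass weights away upright in the weight case, one in each of the two empty outer cells (either way round), while its lid stands open. Then take the lid by its bar handle, bring it forward and finish holding it still at 60 degrees open (closed is 0) so that I can screw on a lid stay; it would fall shut by itself, so do not drop it and do not let go at the end. Leave the weight in the middle cell in its place and the tin, matchbox and pliers where they lie.

Things in the scene. Friction and masses are not known exactly. Their poses are not given: they have to be found in the camera images.
- case: Wooden weight case, 110 (x) x 168 (y) x 46 mm high, fixed to the bench. Origin at the centre of its underside, on the bench; x points from its front to its hinged back, y to its left along the row of three cells, z up. Walls 7 mm, floor 6 mm thick. Each cell is 96 mm long (x) and 48 mm wide (y); the dividers' tops are only 24 mm above the bench.
- cell_left (a point): Centre of the floor of the empty cell at the case's +y end (6 mm above the bench); axes as the case.
- cell_right (a point): Centre of the floor of the empty cell at the case's -y end (6 mm above the bench); axes as the case.
- case_lid (a joint): Opening angle of the lid in rad: 0 shut, 1.047 is the 60 degrees asked for, 1.70 leaning back against its stop as at the start. The hinge is nearly free and has no spring: below about 1.5 rad the 0.3 kg lid falls shut, above it falls back open.
- lid_hinge (a point): Middle of the lid's hinge axis, which runs along the case's y at the top edge of its back wall, 46 mm above the bench; axes as the case. The wooden lid is 110 x 168 x 10 mm.
- lid_bar (a point): Middle of the lid's round steel bar handle: 10 mm thick, parallel to the hinge, free over 76 mm, with a 28 mm gap to the lid's free edge; arms at its two ends. With the lid at angle a it lies 148 cos a - 5 sin a mm in front (-x of the case) of the hinge axis and 148 sin a + 5 cos a mm above it. Site axes turn with the lid: x towards the hinge, y along the bar.
- large_weight_mid (a point): Centre (half-way up) of the larger loose brass weight, on the bench in front or to the left of the case: round, 32 mm across, 30 mm high, 0.16 kg, with a small knob on top; its z points up when upright. Its side is upright up to about half height and then narrows to the knob.
- small_weight_mid (a point): Centre (half-way up) of the smaller loose brass weight, on the bench in front or to the left of the case: round, 25 mm across, 23 mm high, 0.075 kg, same shape.
- mid_weight_mid (a point): Centre (half-way up) of the weight already in the middle cell, 32 mm across and 30 mm high, loose; to be left in its place.
- large_weight: The larger loose weight; origin at the centre of its underside.
- small_weight: The smaller loose weight; origin at the centre of its underside.
- mid_weight: The weight in the middle cell; origin at the centre of its underside.
- tin_grey: Bystander: round grey tin, 68 mm across and 43 mm high, to the left behind the case; origin at the centre of its underside.
- matchbox: Bystander: matchbox, 36 x 52 x 15 mm, to the right of the case; origin at the centre of its underside.
- pliers_flat: Bystander: flat-nosed pliers, 35 x 129 x 11 mm, lying behind the case; origin at the centre of their underside.
Not all that is in view belongs to the job. Leave any pink or turquoise look-alike of the small_weight alone.

How it is judged:
By the outcome, as a careful person would: the job done as asked, in the order asked, and still so for the second after the job is handed in, while the arm keeps its last pose, push and grip.
It also fails if it takes over 54 s, if anything falls off the work surface, if the arm or the gripper's body presses on something with over 40 N, if the wrist force passes 120 N, or if a joint passes its speed limit or range.

## Robot

A 6-joint arm with a two-finger parallel gripper is mounted at the origin on a cart in front of the work surface, level with it; the furniture and walls round the work are solid. World frame = base frame: x ahead of the robot, y to its left, z up, the work surface at z = 0. Lengths are in m, angles in rad, forces in N, time in s.
With the tool pointing down it reaches from about 0.25 to 0.85 m from the base axis. Payload 12.5 kg.
Tool frame: the origin (TCP) lies at the very end of the fingers, on their centre line; the grasp point (between the pads) lies 19 mm behind it; z points along the fingers, y is the direction in which the jaws open and shut (so a half turn about z gives the same grasp; the last joint's range is limited). The gripper opens to 93 mm and grips with 3 to 60 N. Pads are 15 mm wide; open, the fingers measure 128 mm over their backs; the gripper's body (75 mm by 188 mm) begins 65 mm behind the grasp point.
Start: joints at [-1.396, 0.351, 1.652, -0, 1.139, -0.085], TCP at [0.141, -0.532, 0.219] pointing down, gripper open.
Joint ranges: [-2.75, 2.75], [-0.79, 2.1], [0.01, 2.65], [-1.57, 4.71], [0.07, 3.14], [-2.87, 2.87]. Speed limits (rad/s): [2.22, 2.22, 2.79, 3.14, 3.14, 3.14].

## Interface

Orientations are given as a rotation vector (axis times angle).
In Python, from bench import manip, cams, nets gives the robot as it stands.
- The arm moves only by the shell command python3 -m creep 'ROWS' [FORCE]. ROWS is JSON, a list of rows, each a list of 3 entries, a list of its own where there are three numbers: the shift along the world's x, y, z normalised to -1 to 1, where 1 is 0.2 m, then the turn about the world's z normalised to -1 to 1, where 1 is pi/4 rad, then the opening, from -1 (shut) to 1 (fully open), so that 0 is half open. A call has 1 to 20 rows; each row shifts and turns the pose as measured when the row begins; what a row does not reach is not made up. A row lasts 1/12 s, in which the tool goes at most 41.7 mm and 7.16 degrees, less where a joint would pass 70% of its speed; a pose out of reach is approached as far as the arm can. A call with a number of a shift or a turn outside -1 to 1 is refused whole. A call with a gripper value outside its range is refused whole. The fingers move at their own pace and stop on an object; FORCE is the grip in N (left out, the last holds). Time passes only in rows, so rows that do not move let the fingers close. It gives the time, the measured TCP pose, the force and the opening at its end, in the units of the state.
- manip.get_state(): the state, without advancing time (a new reading comes with each control period).
- cams.snapshot(name): name is "scene" or "side" or "wrist"; returns a dict with "frame" (420x560x3 uint8, red, green, blue), "fov_y" (degrees; the focal length in pixels is half the picture's height over the tangent of half this angle, whatever the lens; pixels are square), "cx", "cy" (the principal point, pixels), "position" and "rotation" of the camera in the world; the wrist camera has in their place "mount" (4x4, takes a point from camera to tool coordinates, whose origin is the TCP and whose axes are the flange's). Camera axes: x right, y up, looking along -z (the intrinsics and any distortion apply to the point x, -y, -z); pixel columns grow to the right and rows downward; lengths in m; the calibration is good to about 2 mm. A picture is of the moment at which its call begins: read the wrist's pose just before it. There is no depth.
- manip.finish_job(): hands the job in, once; it reports no verdict.
Trained networks look in the newest picture that a camera, given by its name, has taken for a name from the list of things; names that differ only in an ending like _2 or _b are one class to them, and where a whole thing is asked for, a point or a joint stands for the part that bears it (a point fixed in the world has none). Each returns a list of dicts, best first, with "conf" (0 to 1); they miss things now and then, are a little off and sometimes report something else, mostly with a low value. They report only what shows in the picture. A call takes as long as a camera call. They do not tell look-alikes from the thing itself.
- nets.recognise(camera, name): "box" ([left, top, right, bottom] in pixels, round what is visible of it).
The state is a dict: "clock": time; "joint_positions": joint angles; "joint_velocities": joint speeds; "tau": joint torques, N m; "eef_pos": TCP position; "orientation": TCP orientation; "ft_force": force on the tool from outside, world axes, zero at the start; "torque": the same for the moment, N m; "finger_gap": finger opening in m.
Only numpy, scipy, OpenCV 4.12 (cv2) and the standard library are available. Lean on these libraries where they do the work, as an engineer would, in place of code of your own. Each camera call takes 0.05 s, during which the arm holds its last target.

## Working session

There is one attempt and no reset: what is moved stays moved. The work goes in short steps, Python scripts to look and compute and a shell command to move; the robot and the scene stay as the last step left them, time stands still between calls to the robot, and variables do not carry over. Pictures are saved under pics/ and viewed, and the job is handed in when it is done.

```bash
ls -la; mkdir -p pics; cat > h.py <<'E'
from bench import manip, cams, nets
import numpy as np, cv2
def snap(n,f=None):
    s=manip.get_state(); d=cams.snapshot(n); 
    if f: cv2.imwrite('pics/'+f,d['frame'][:,:,::-1])
    return s,d
E
python3 - <<'E'
from h import *
s,d=snap('scene','scene0.png')
print({k:v for k,v in s.items()})
print({k:v for k,v in d.items() if k!='frame'})
for n in ['case','large_weight','small_weight','mid_weight','case_lid','lid_bar','tin_grey','matchbox','pliers_flat']:
    print(n,[(np.round(r['box']).tolist(),round(r['conf'],2)) for r in nets.recognise('scene',n)])
s,d=snap('side','side0.png')
print({k:v for k,v in d.items() if k!='frame'})
for n in ['case','large_weight','small_weight','mid_weight','case_lid','lid_bar','tin_grey','matchbox','pliers_flat']:
    print(n,[(np.round(r['box']).tolist(),round(r['conf'],2)) for r in nets.recognise('side',n)])
s,d=snap('wrist','wrist0.png')
print({k:v for k,v in d.items() if k!='frame'})
E
```

```text
total 12
drwxr-xr-x  3 agent agent 4096 Dec  7 06:18 .
drwxr-xr-x 23 root  root  4096 Dec  7 06:18 ..
drwxr-xr-x  2 agent agent 4096 Dec  7 06:18 pics
{'clock': 0.0, 'joint_positions': array([-1.39559827e+00,  3.51237959e-01,  1.65246093e+00, -1.60946743e-05,
        1.13913461e+00, -8.45753919e-02]), 'joint_velocities': array([ 9.59423027e-06,  4.71738360e-04,  9.13502483e-04,  6.87170622e-04,
       -1.05018636e-03, -9.43652560e-06]), 'tau': array([ 1.20280823e-03, -4.97319531e+01, -2.85252160e+01,  7.00284960e-02,
        2.57667387e-02, -1.10380606e-04]), 'eef_pos': array([ 0.14124238, -0.53116821,  0.2180865 ]), 'orientation': array([-3.11389983e+00, -4.06754840e-01,  1.11174928e-04]), 'ft_force': array([ 0.1568503 , -0.12997755, -0.4972324 ]), 'torque': array([-0.05609513,  0.0178786 , -0.0086956 ]), 'finger_gap': 0.09292320655853534}
{'fov_y': 49.19366200850611, 'cx': 276.12255109691955, 'cy': 211.41281898275267, 'position': array([-0.10058092,  0.60407713,  0.63824368]), 'rotation': array([ 0.57350376, -0.96018481, -1.9344469 ])}
case [([191.0, 153.0, 302.0, 290.0], 0.69)]
la
[... 1103 characters left out ...]
 228.0, 295.0, 239.0], 0.63)]
case_lid [([220.0, 143.0, 266.0, 239.0], 0.6)]
lid_bar [([222.0, 141.0, 267.0, 233.0], 0.94)]
tin_grey [([176.0, 235.0, 218.0, 274.0], 0.71)]
matchbox [([286.0, 186.0, 308.0, 201.0], 0.46)]
pliers_flat [([173.0, 218.0, 208.0, 242.0], 0.54)]
{'fov_y': 68.05315754624854, 'cx': 282.0230163359687, 'cy': 211.9134245991824, 'mount': array([[ 4.74733218e-05,  9.64417185e-01,  2.64385118e-01,
         7.34271632e-02],
       [ 9.99999984e-01, -9.13189973e-05,  1.53549827e-04,
         6.08079510e-04],
       [ 1.72229476e-04,  2.64385107e-01, -9.64417174e-01,
        -1.67216375e-01],
       [ 0.00000000e+00,  0.00000000e+00,  0.00000000e+00,
         1.00000000e+00]])}
```

View pics/scene0.png

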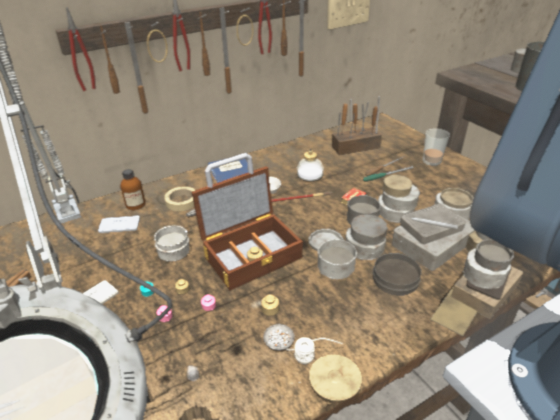

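View pics/side0.png

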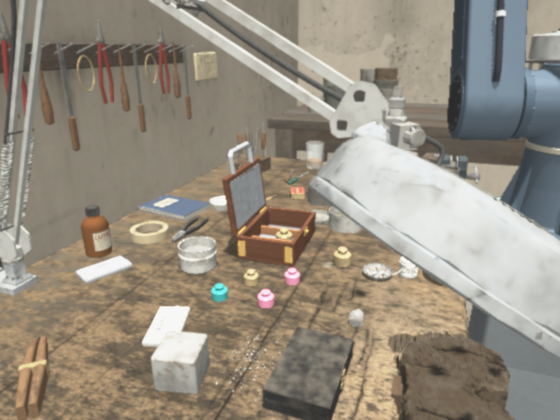

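View pics/wrist0.png

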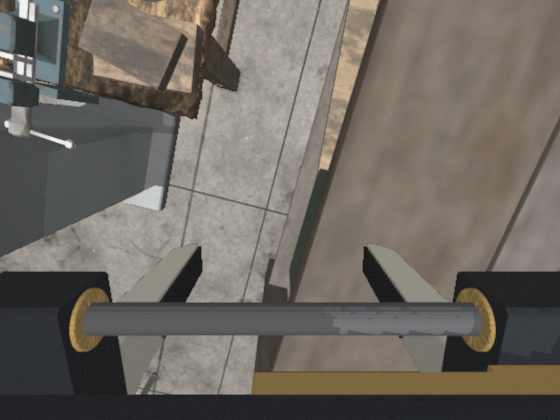

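```bash
python3 - <<'E'
import cv2
a=cv2.imread('pics/scene0.png')[140:330,120:380]; cv2.imwrite('pics/scene0c.png',cv2.resize(a,None,fx=3,fy=3,interpolation=2))
a=cv2.imread('pics/side0.png')[130:310,160:370]; cv2.imwrite('pics/side0c.png',cv2.resize(a,None,fx=3.3,fy=3.3,interpolation=2))
E
```

```text
(no output)
```

View pics/scene0c.png

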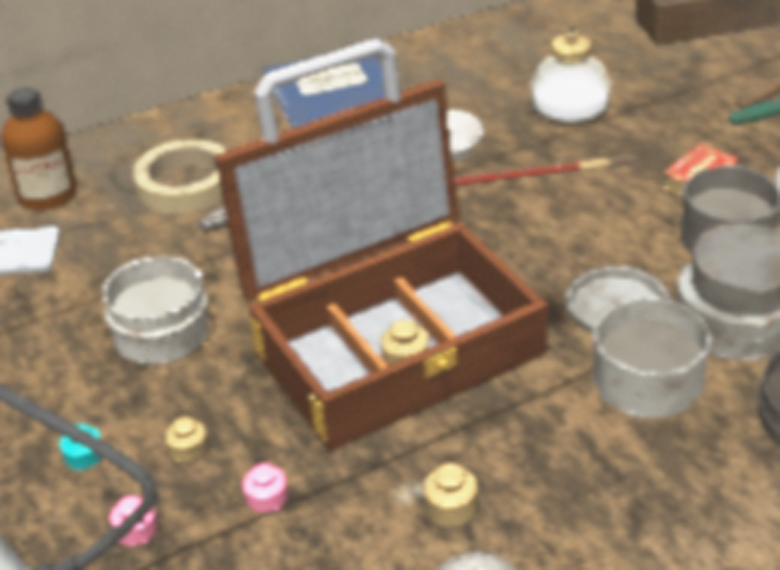

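View pics/side0c.png

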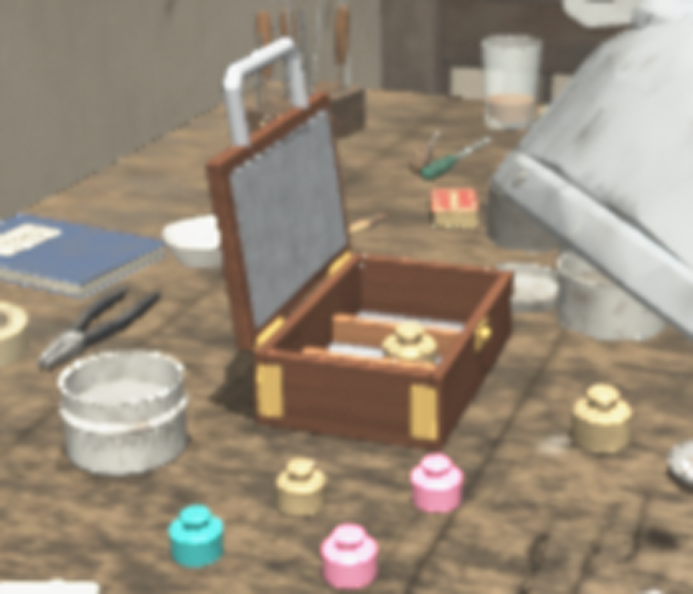

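Scene view: candidates for the small weight are the brass one (181,285), pink ones (208,302) and (165,314), and a turquoise one (147,288). The brass one at (181,285) is right. The large brass weight is at (270,301) and the mid weight is in the case (254,253). In the side view, small brass is at (251,277), large brass at (342,257). A lamp (arm and head) hangs on the left.

```bash
python3 - <<'E'
import cv2
a=cv2.imread('pics/scene0.png')[145:295,180:310]; cv2.imwrite('pics/scene0d.png',cv2.resize(a,(780,600)[::1] if 0 else (520,600),interpolation=2))
a=cv2.imread('pics/side0.png')[135:275,215:325]; cv2.imwrite('pics/side0d.png',cv2.resize(a,None,fx=4.2,fy=4.2,interpolation=2))
E
```

```text
(no output)
```

View pics/scene0d.png

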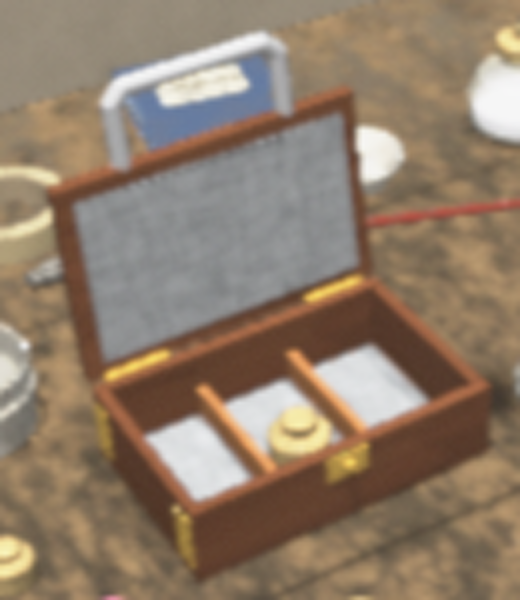

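View pics/side0d.png

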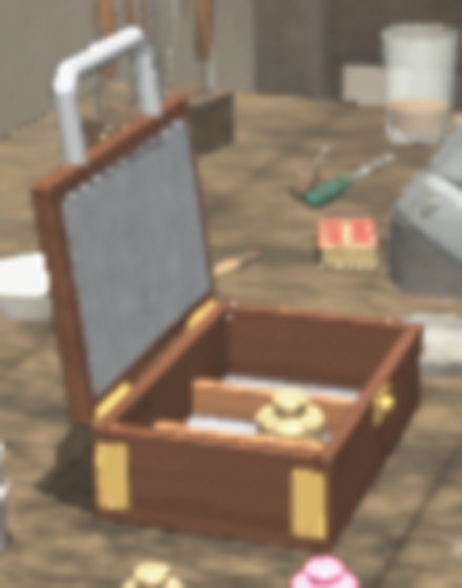

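```bash
cat >> h.py <<'E'
from scipy.spatial.transform import Rotation as R
from scipy.optimize import least_squares
def cam(d,s=None):
    if 'mount' in d:
        M=d['mount']; Rt=R.from_rotvec(s['orientation']).as_matrix(); 
        Rc=Rt@M[:3,:3]; p=s['eef_pos']+Rt@M[:3,3]
    else:
        r=np.asarray(d['rotation']); Rc=R.from_rotvec(r).as_matrix() if r.shape==(3,) else r; p=d['position']
    f=210/np.tan(np.radians(d['fov_y'])/2)
    return Rc,np.asarray(p),f,d['cx'],d['cy']
def proj(c,X):
    Rc,p,f,cx,cy=c; q=(np.atleast_2d(X)-p)@Rc
    return np.c_[cx+f*q[:,0]/-q[:,2],cy+f*q[:,1]/q[:,2]]
def ray(c,u,v):
    Rc,p,f,cx,cy=c; d=Rc@np.array([(u-cx)/f,-(v-cy)/f,-1]); return p,d/np.linalg.norm(d)
def onz(c,u,v,z):
    p,d=ray(c,u,v); return p+d*(z-p[2])/d[2]
def tri(obs):
    A=np.zeros((3,3));b=np.zeros(3)
    for c,u,v in obs:
        p,d=ray(c,u,v);P=np.eye(3)-np.outer(d,d);A+=P;b+=P@p
    X=np.linalg.solve(A,b); return X,[np.round(proj(c,X)[0]-[u,v],1).tolist() for c,u,v in obs]
E
cat > m1.py <<'E'
from h import *
import pickle
C={n:cam(cams.snapshot(n)) for n in('scene','side')}
pickle.dump(C,open('C.pkl','wb'))
S=lambda x,y:(180+x/4,145+y/4)
D=lambda x,y:(215+x/4.2,135+y/4.2)
X=.055;Y=.084;H=.046
obs=[('scene',(-X,Y,H),S(192,512)),('scene',(-X,-Y,H),S(488,383)),('scene',(X,Y,H),S(98,385)),('scene',(-X,Y,0),S(202,578)),('scene',(-X,-Y,0),S(488,450)),
('side',(-X,Y,H),D(328,462)),('side',(X,Y,H),D(97,430)),('side',(-X,-Y,H),D(422,325)),('side',(-X,Y,0),D(330,548)),('side',(X,Y,0),D(97,518))]
def W(p,P): return R.from_euler('z',p[2]).apply(P)+[p[0],p[1],0]
def res(p): return np.concatenate([proj(C[n],W(p,P))[0]-o for n,P,o in obs])
r=min((least_squares(res,[.6,.1,a],loss='soft_l1') for a in(-.5,0,.5)),key=lambda r:r.cost)
print('case',r.x,np.degrees(r.x[2])); print(np.round(res(r.x).reshape(-1,2),1))
def bar(a):
    return np.array([.055-(.148*np.cos(a)-.005*np.sin(a)),0,.046+.148*np.sin(a)+.005*np.cos(a)])
b=W(r.x,bar(1.7)); print('bar',b,proj(C['scene'],b),proj(C['side'],b), 'obs', S(192,66),D(103,56))
for k in(1,-1):
    e=W(r.x,bar(1.7)+[0,k*.038,0]); print(proj(C['scene'],e),proj(C['side'],e))
for nm,y in(('L',.055),('R',-.055)): print('cell',nm,W(r.x,[0,y,.006]))
for nm,a,bb,z in(('large',(273,306),(342,257.5),.015),('small',(182.5,286.5),(251.5,277),.0115),('pinkA',(208.5,302.5),(291.5,277),.0115),('mid',(253.5,253),(284,235),.03),('tin',(172.5,243.5),(197,254.5),.021),
  ('pinkB',(165,314),(266,298),.0115),('turq',(147,288),(219,292),.0115)):
    print(nm,*[np.round(q,4) for q in tri([(C['scene'],*a),(C['side'],*bb)])],np.round(onz(C['scene'],*a,z),4),np.round(onz(C['side'],*bb,z),4))
E
python3 m1.py
```

```text
case [0.53360825 0.29709191 0.03054434] 1.7500619120598935
[[ 0.1  0.3]
 [ 0.9 -0.2]
 [-1.8 -0.1]
 [-0.4  1.3]
 [ 0.6  0.1]
 [ 0.8 -1.8]
 [-1.7 -1.7]
 [ 0.  -1.6]
 [ 0.2  0.9]
 [-0.7 -0.2]]
bar [0.6125987  0.29950537 0.19212217] [[228.27800616 160.80065923]] [[239.0922142  147.35811095]] obs (228.0, 161.5) (239.52380952380952, 148.33333333333334)
[[210.45477376 166.55110988]] [[231.08576941 151.66807239]]
[[245.46926856 155.25410607]] [[246.46020467 143.39183681]]
cell L [0.53192857 0.35206626 0.006     ]
cell R [0.53528793 0.24211757 0.006     ]
large [0.3974 0.3311 0.0063] [[-0.2 -0.8]
 [ 0.5  0.6]] [0.3887 0.3356 0.015 ] [0.3957 0.3459 0.015 ]
small [0.5263 0.4546 0.0092] [[-0.1 -0.2]
 [ 0.2  0.2]] [0.5233 0.4553 0.0115] [0.5252 0.4577 0.0115]
pinkA [0.4645 0.4284 0.0069] [[-0. -0.]
 [ 0.  0.]] [0.4603 0.4297 0.0115] [0.4621 0.436  0.0115]
mid [0.5215 0.3027 0.0238] [[ 0.1  0.6]
 [-0.4 -0.5]] [0.5169 0.3051 0.03  ] [0.5156 0.3178 0.03  ]
tin [0.6435 0.4295 0.0199] [[-0.1 -0.2]
 [ 0.2  0.2]] [0.6415 0.4299 0.021 ] [0.6431 0.4306 0.021 ]
pinkB [0.4801 0.506  0.0085] [[-0.1 -0.5]
 [ 0.4  0.5]] [0.4761 0.5067 0.0115] [0.4793 0.5093 0.0115]
turq [0.5573 0.5138 0.0092] [[ 0.   0.1]
 [-0.1 -0.1]] [0.5551 0.5141 0.0115] [0.5551 0.5174 0.0115]
```

```bash
python3 - <<'E'
from h import *; import pickle
C=pickle.load(open('C.pkl','rb'))
for nm,a,b in [('headcentre',(55,365),(440,245)),('headtip right/inner',(145,345),(325,185)),('base',(65,212),(15,285)),('head near joint',(140,335),(345,150))]:
    print(nm,*[np.round(q,3).tolist() for q in tri([(C['scene'],*a),(C['side'],*b)])])
for u,v in [(325,185),(360,110),(440,245),(560,330),(500,150)]:
    p,d=ray(C['side'],u,v); print('side',u,v,[np.round(p+d*t,3).tolist() for t in (.2,.3,.4,.5)], [proj(C['scene'],p+d*t)[0].round().tolist() for t in (.2,.3,.4,.5)])
a=cv2.imread('pics/scene0.png')[180:420,0:200]; cv2.imwrite('pics/scene0e.png',cv2.resize(a,None,fx=2.5,fy=2.5,interpolation=2))
E
```

```text
headcentre [0.263, 0.667, 0.218] [[-0.2, 14.2], [-11.3, -12.7]]
headtip right/inner [0.343, 0.567, 0.188] [[-12.3, -35.7], [29.6, 28.8]]
base [0.89, 0.601, 0.01] [[0.7, 1.6], [-1.5, -2.0]]
head near joint [0.322, 0.572, 0.232] [[-13.6, -37.5], [30.3, 30.2]]
side 325 185 [[0.314, 0.847, 0.31], [0.336, 0.754, 0.28], [0.358, 0.661, 0.25], [0.379, 0.569, 0.22]] [[-213.0, 368.0], [-69.0, 327.0], [37.0, 298.0], [119.0, 275.0]]
side 360 110 [[0.302, 0.837, 0.343], [0.317, 0.739, 0.33], [0.332, 0.641, 0.317], [0.348, 0.543, 0.304]] [[-229.0, 348.0], [-76.0, 299.0], [40.0, 261.0], [131.0, 231.0]]
side 440 245 [[0.262, 0.851, 0.288], [0.257, 0.759, 0.248], [0.252, 0.668, 0.207], [0.247, 0.577, 0.167]] [[-217.0, 435.0], [-60.0, 411.0], [59.0, 393.0], [152.0, 379.0]]
side 560 330 [[0.217, 0.869, 0.268], [0.189, 0.788, 0.218], [0.162, 0.706, 0.167], [0.135, 0.624, 0.117]] [[-247.0, 514.0], [-83.0, 514.0], [47.0, 513.0], [152.0, 513.0]]
side 500 150 [[0.243, 0.839, 0.329], [0.229, 0.742, 0.309], [0.215, 0.645, 0.289], [0.201, 0.548, 0.269]] [[-240.0, 420.0], [-71.0, 387.0], [65.0, 361.0], [177.0, 340.0]]
```

View pics/scene0e.png

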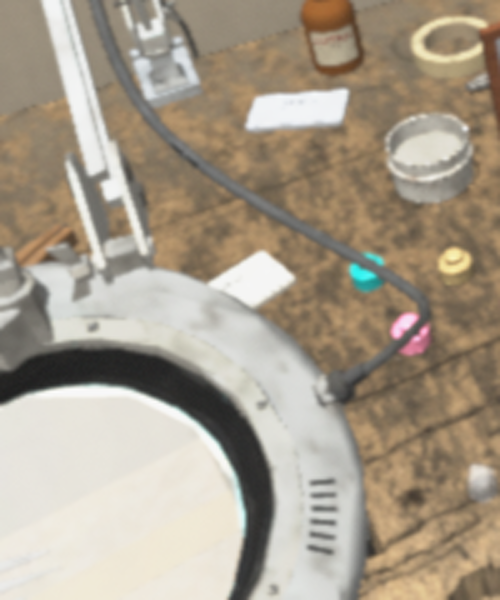

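```bash
python3 - <<'E'
from h import *; import pickle
C=pickle.load(open('C.pkl','rb'))
for z in (0,.1,.15,.2,.25,.3): print(z,np.round(onz(C['scene'],171,303,z),3),proj(C['side'],onz(C['scene'],171,303,z))[0].round(),np.round(onz(C['scene'],100,280,z),3),proj(C['side'],onz(C['scene'],100,280,z))[0].round())
E
python3 -m creep '[[[0.06,0.18,0.08],0.15,0],[[0.06,0.18,0.08],0.15,0],[[0.06,0.19,0.04],0.15,0],[[0.06,0.19,0.02],0.15,0],[[0.06,0.19,0],0.15,0],[[0.06,0.19,0],0.15,0],[[0.06,0.19,0],0.15,0],[[0.06,0.19,0],0.15,0],[[0.06,0.19,0],0.15,0],[[0.06,0.19,0],0.15,0],[[0.06,0.19,0],0.15,0],[[0.06,0.19,0],0.15,0]]' 20
```

```text
0 [0.506 0.486 0.   ] [256. 294.] [0.637 0.585 0.   ] [150. 312.]
0.1 [0.411 0.505 0.1  ] [311. 251.] [0.522 0.588 0.1  ] [214. 265.]
0.15 [0.364 0.514 0.15 ] [345. 225.] [0.464 0.589 0.15 ] [253. 237.]
0.2 [0.316 0.523 0.2  ] [384. 195.] [0.406 0.591 0.2  ] [297. 205.]
0.25 [0.269 0.532 0.25 ] [429. 160.] [0.348 0.592 0.25 ] [349. 167.]
0.3 [0.221 0.542 0.3  ] [483. 118.] [0.291 0.594 0.3  ] [410. 123.]
clock: 2.15
eef_pos: [0.2828, -0.0702, 0.2626]
orientation: [2.059, 2.366, 0.001]
ft_force: [1.1, -0.5, -0.1]
finger_gap: 0.0465
```

```bash
python3 -m creep '[[[0.08,0.19,0],0.156,0],[[0.08,0.19,0],0.156,0],[[0.08,0.19,0],0.156,0],[[0.08,0.19,0],0.156,0],[[0.08,0.19,0],0.156,0],[[0.08,0.19,0],0.156,0],[[0.08,0.19,0],0.156,0],[[0.08,0.19,0],0.156,0],[[0.08,0.19,0],0.156,0],[[0.08,0.19,0],0.156,0],[[0.08,0.19,0],0.156,0],[[0.08,0.19,0],0.156,0],[[0,0,0],0,0]]'
python3 - <<'E'
from h import *; import pickle
s,d=snap('wrist','w1.png'); pickle.dump((s,d),open('w1.pkl','wb'))
print(s['eef_pos'],s['orientation'],s['joint_positions'].round(2))
for n in ['large_weight','small_weight']:
    print(n,[(np.round(r['box']).tolist(),round(r['conf'],2)) for r in nets.recognise('wrist',n)])
E
```

```text
clock: 3.23
eef_pos: [0.4682, 0.3934, 0.263]
orientation: [-0.096, 3.131, 0.02]
ft_force: [0.0, 0.0, -0.5]
finger_gap: 0.0466
[0.46820963 0.39340006 0.26297597] [-0.09563655  3.13099267  0.01993097] [ 0.62  0.42  1.44  0.01  1.27 -1.01]
large_weight [([230.0, 113.0, 252.0, 140.0], 0.55)]
small_weight [([351.0, 239.0, 367.0, 253.0], 0.69), ([230.0, 339.0, 253.0, 354.0], 0.64), ([354.0, 184.0, 372.0, 208.0], 0.6), ([310.0, 217.0, 331.0, 233.0], 0.59), ([295.0, 171.0, 318.0, 192.0], 0.53)]
```

View pics/w1.png

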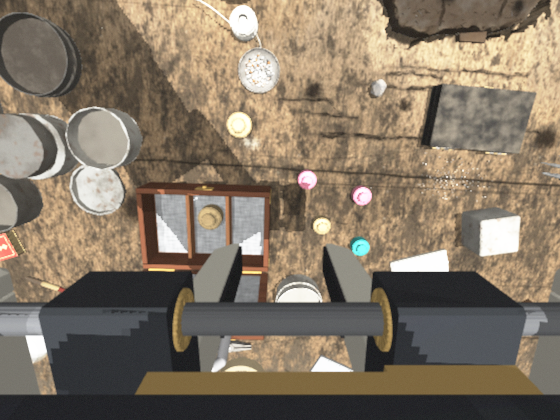

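Wrist view: small brass weight at (321,226), between pinks (307,179), (362,196) and turquoise (360,247); large brass at (239,124); the mid weight (209,217) is in the case.

```bash
python3 - <<'E'
import cv2
a=cv2.imread('pics/w1.png')[170:290,125:285]; cv2.imwrite('pics/w1a.png',cv2.resize(a,None,fx=5,fy=5,interpolation=2))
p=cv2.imread('pics/w1.png'); a=p[200:250,290:350]; b=p[95:145,210:270]
cv2.imwrite('pics/w1b.png',cv2.hconcat([cv2.resize(a,None,fx=6,fy=6,interpolation=2),cv2.resize(b,None,fx=6,fy=6,interpolation=2)]))
E
```

```text
(no output)
```

View pics/w1a.png

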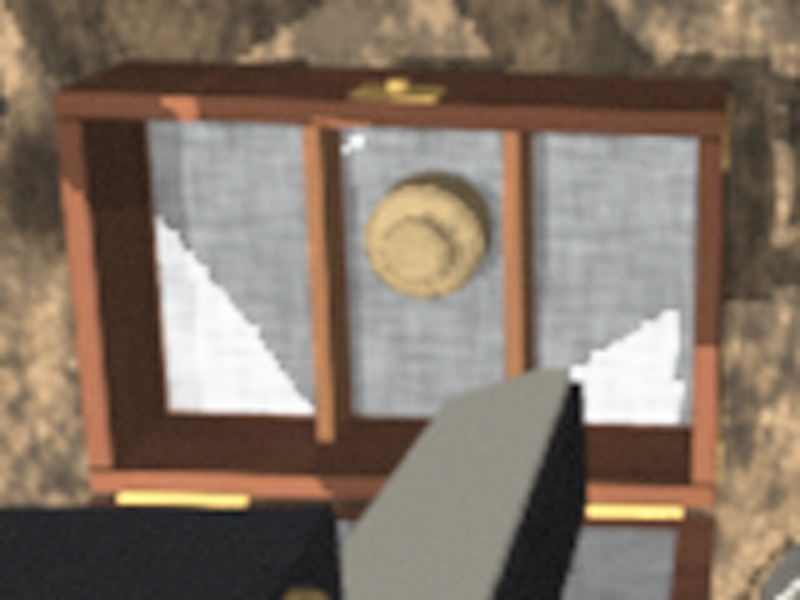

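View pics/w1b.png

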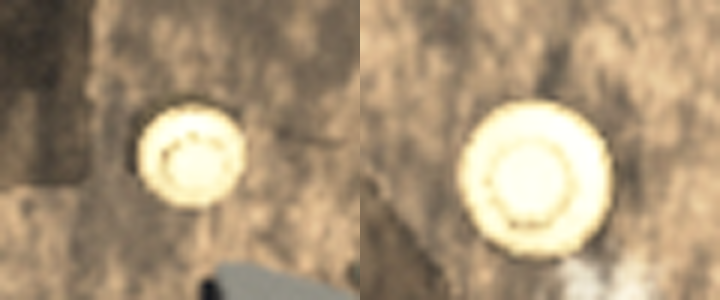

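```bash
cat > m2.py <<'E'
from h import *; import pickle
s,d=pickle.load(open('w1.pkl','rb')); c=cam(d,s)
P=lambda x,y:(125+x/5,170+y/5)
X=.055;Y=.084;H=.046
obs=[((-X,-Y,H),P(60,93)),((-X,Y,H),P(728,110)),((X,Y,H),P(715,505)),((X,-Y,H),P(93,490)),((-X,-Y,0),P(130,62)),((-X,Y,0),P(725,80))]
def W(p,Q): return R.from_euler('z',p[2]).apply(Q)+[p[0],p[1],0]
res=lambda p: np.concatenate([proj(c,W(p,Q))[0]-o for Q,o in obs])
r=least_squares(res,[.53,.3,.03]); print('case',r.x,np.round(res(r.x).reshape(-1,2),1).tolist())
for nm,u,v,z in(('small body',290+191/6,200+157/6,.011),('small knob',290+190/6,200+161/6,.022),('large body',210+(536-360)/6,95+178/6,.014),('large knob',210+(529-360)/6,95+182/6,.029),('mid knob',125+417/5,170+248/5,.035),('mid body',125+428/5,170+236/5,.020)):
    print(nm,onz(c,u,v,z))
E
python3 m2.py
```

```text
case [0.53507794 0.29930017 0.02786134] [[-1.2, -0.3], [-0.1, 0.4], [0.7, 0.8], [0.0, 0.7], [-0.6, -0.7], [1.3, -0.6]]
small body [0.53010888 0.45648332 0.011     ]
small knob [0.52751186 0.45449962 0.022     ]
large body [0.39841785 0.33682217 0.014     ]
large knob [0.39914176 0.33718518 0.029     ]
mid knob [0.52174694 0.30138543 0.035     ]
mid body [0.52298063 0.30117293 0.02      ]
```

```bash
python3 -m creep '[[[-0.058,-0.047,-0.152],-0.02,-0.3],[[-0.058,-0.047,-0.152],-0.02,-0.3],[[-0.058,-0.047,-0.152],0,-0.3],[[-0.058,-0.047,-0.152],0,-0.3],[[-0.058,-0.047,-0.152],0,-0.3],[[-0.058,-0.047,-0.152],0,-0.3],[[0,0,0],0,-0.3]]'
python3 - <<'E'
from h import *; import pickle
s,d=snap('wrist','w2.png'); pickle.dump((s,d),open('w2.pkl','wb'))
print(s['eef_pos'],s['orientation'])
print(proj(cam(d,s),[[.3985,.337,.03],[.3985,.337,.0]]))
E
```

```text
clock: 3.97
eef_pos: [0.3926, 0.3213, 0.082]
orientation: [-0.001, 3.124, 0.025]
ft_force: [-1.2, -0.7, -0.9]
finger_gap: 0.033
[0.39260149 0.32130822 0.08201534] [-5.28144523e-04  3.12365561e+00  2.50253465e-02]
[[302.5576285  234.78322308]
 [299.71655354 222.21027773]]
```

View pics/w2.png

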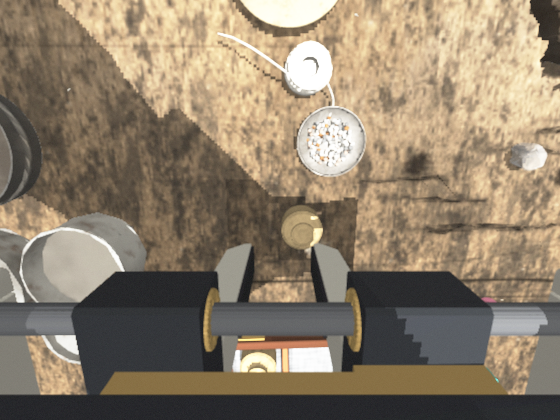

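```bash
python3 -m creep '[[[0.03,0.08,0],0.035,-0.3],[[0,0,0],0,-0.3],[[0,0,-0.08],0,-0.3],[[0,0,-0.08],0,-0.3],[[0,0,-0.06],0,-0.3],[[0,0,0],0,-0.3]]'
python3 - <<'E'
from h import *
s,d=snap('wrist','w3.png')
print(s['eef_pos'],s['orientation'])
a=cv2.imread('pics/w3.png')[190:330,200:380]; cv2.imwrite('pics/w3a.png',cv2.resize(a,None,fx=4,fy=4,interpolation=2))
s,d=snap('side','s3.png'); a=d['frame'][215:290,290:400,::-1]; cv2.imwrite('pics/s3a.png',cv2.resize(a,None,fx=6,fy=6,interpolation=2))
E
```

```text
clock: 4.52
eef_pos: [0.4097, 0.342, 0.0527]
orientation: [-0.032, 3.104, 0.045]
ft_force: [-0.9, -0.1, 0.5]
finger_gap: 0.0328
[0.40972056 0.34196393 0.0526519 ] [-0.03164103  3.103796    0.04538784]
```

View pics/w3a.png

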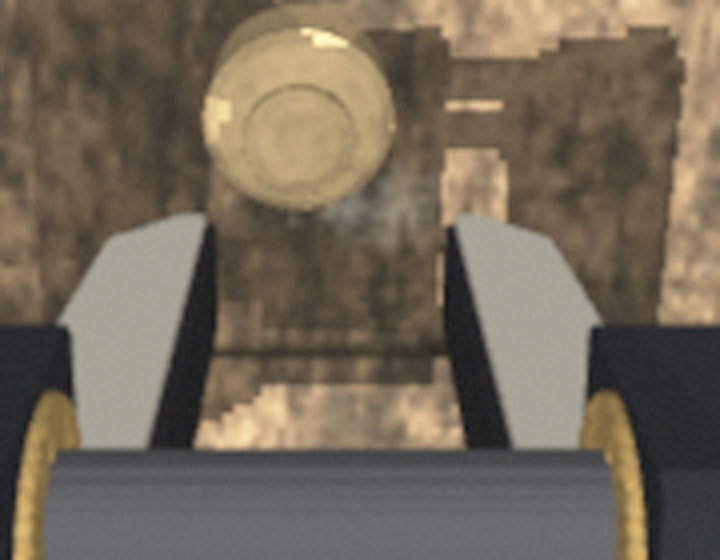

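View pics/s3a.png

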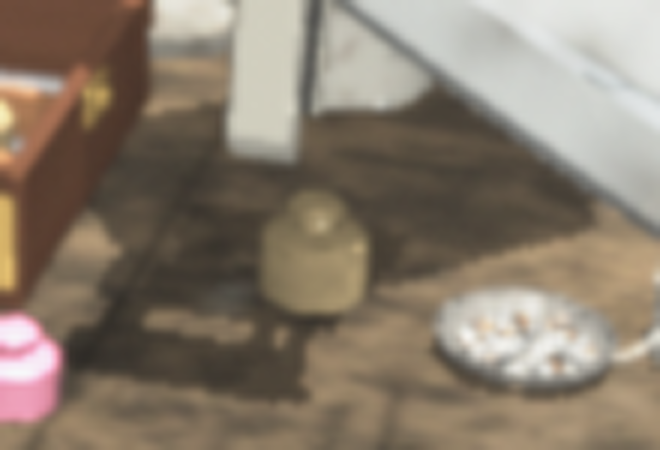

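The tilt of the tool seems to drift; I'll check how the rows behave when still.

```bash
cat > st.py <<'E'
from h import *
s=manip.get_state(); M=R.from_rotvec(s['orientation']).as_matrix()
print('t %.2f'%s['clock'],'tcp',s['eef_pos'].round(4),'yaw %.2f'%np.degrees(np.arctan2(M[1,0],M[0,0])),'toolz',M[:,2].round(4),'F',np.round(s['ft_force'],1),'gap %.4f'%s['finger_gap'],'j',s['joint_positions'].round(3),'v',s['joint_velocities'].round(3))
E
python3 st.py; python3 -m creep '[[[0,0,0],0,-0.3]]' >/dev/null; python3 st.py;python3 -m creep '[[[0,0,0],0,-0.3],[[0,0,0],0,-0.3]]' >/dev/null; python3 st.py
```

```text
t 4.62 tcp [0.4102 0.3424 0.054 ] yaw -178.85 toolz [ 0.0383  0.0305 -0.9988] F [-0.6 -0.6 -0.1] gap 0.0323 j [ 0.607  0.535  1.852  0.005  0.706 -0.988] v [ 0.004 -0.008  0.001  0.001  0.001 -0.001]
t 4.70 tcp [0.4106 0.3426 0.055 ] yaw -178.86 toolz [ 0.0392  0.0311 -0.9987] F [0.  0.5 0.6] gap 0.0323 j [ 0.607  0.533  1.851  0.005  0.707 -0.988] v [-0.005 -0.018 -0.013 -0.001  0.015  0.002]
t 4.87 tcp [0.4114 0.343  0.0567] yaw -178.89 toolz [ 0.041   0.0324 -0.9986] F [ 0.2 -0.3 -0.1] gap 0.0326 j [ 0.606  0.531  1.85   0.005  0.709 -0.988] v [-0.002 -0.015 -0.006 -0.001  0.006  0.   ]
```

```bash
python3 - <<'E'
from h import *; import pickle
_,d=pickle.load(open('w2.pkl','rb')); s=dict(eef_pos=np.array([0.40972056,0.34196393,0.0526519]),orientation=np.array([-0.03164103,3.103796,0.04538784]))
c=cam(d,s); print(onz(c,275,223.7,.029),onz(c,274.5,219,.016))
s2,d2=pickle.load(open('w2.pkl','rb')); c=cam(d2,s2); print(onz(c,302.5,235,.029))
E
```

```text
[0.39775245 0.33740046 0.029     ] [0.39899247 0.33717414 0.016     ]
[0.39904832 0.33704678 0.029     ]
```

```bash
python3 -m creep '[[[-0.03,-0.015,-0.068],0.01,-0.3],[[-0.03,-0.015,-0.068],0.01,-0.3],[[-0.03,-0.015,-0.068],0.01,-0.3]]' >/dev/null; python3 st.py
```

```text
t 5.12 tcp [0.3962 0.3359 0.0191] yaw -177.54 toolz [ 0.0477  0.0387 -0.9981] F [0.8 0.3 0.7] gap 0.0326 j [ 0.611  0.575  1.91   0.008  0.596 -1.01 ] v [ 0.021  0.206  0.245  0.016 -0.474 -0.089]
```

```bash
python3 -m creep '[[[0.005,0.003,0.01],-0.01,-0.3]]' >/dev/null; python3 st.py; python3 -m creep '[[[-0.002,-0.001,0.0],0,-1],[[-0.002,-0.001,-0.004],0,-1],[[-0.002,-0.001,-0.004],0,-1]]' 25 >/dev/null; python3 st.py
```

```text
t 5.20 tcp [0.3963 0.3361 0.02  ] yaw -177.96 toolz [ 0.0473  0.038  -0.9982] F [-0.2 -0.2 -0.1] gap 0.0328 j [ 0.612  0.574  1.908  0.007  0.599 -1.001] v [ 0.    -0.06  -0.075 -0.021  0.133  0.127]
t 5.45 tcp [0.3962 0.3363 0.0201] yaw -177.99 toolz [ 0.0493  0.0394 -0.998 ] F [-1.1 -1.1  8. ] gap 0.0259 j [ 0.612  0.573  1.91   0.007  0.596 -1.   ] v [ 0.003 -0.001  0.008 -0.001 -0.021  0.001]
```

```bash
python3 -m creep '[[[-0.002,-0.001,0.022],0,-0.4],[[-0.002,-0.001,-0.004],0,-1]]' 25 >/dev/null; python3 st.py;  python3 - <<'E'
from h import *
s,d=snap('wrist','w4.png'); a=cv2.imread('pics/w4.png')[190:330,200:380]; cv2.imwrite('pics/w4a.png',cv2.resize(a,None,fx=4,fy=4,interpolation=2))
E
```

```text
t 5.62 tcp [0.3957 0.336  0.0246] yaw -177.99 toolz [ 0.0497  0.0396 -0.998 ] F [ 0.1 -0.7  0.3] gap 0.0245 j [ 0.612  0.564  1.911  0.007  0.604 -1.   ] v [ 0.001  0.023  0.024 -0.001 -0.039  0.001]
```

View pics/w4a.png

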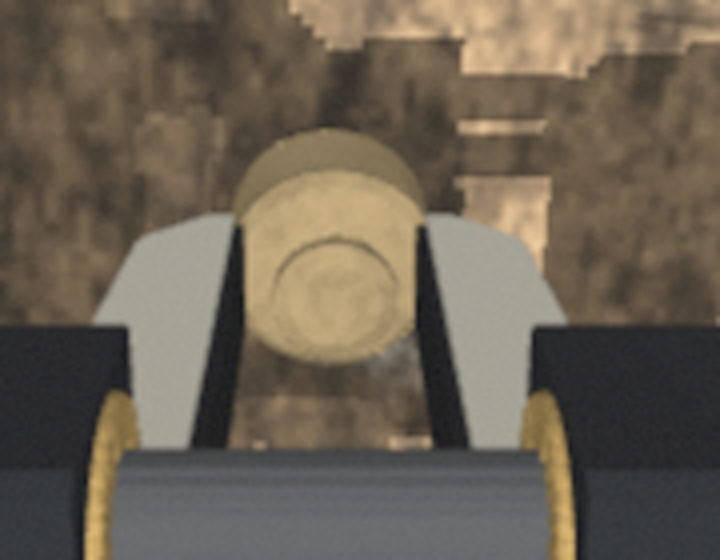

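```bash
python3 -m creep '[[[-0.002,-0.001,0.0],0,-1],[[-0.002,-0.001,-0.005],0,-1]]' 25 >/dev/null; python3 st.py;  python3 - <<'E'
from h import *
s,d=snap('side','s5.png'); a=d['frame'][215:290,290:400,::-1]; cv2.imwrite('pics/s5a.png',cv2.resize(a,None,fx=6,fy=6,interpolation=2))
E
```

```text
t 5.83 tcp [0.3955 0.3362 0.0241] yaw -178.01 toolz [ 0.0515  0.041  -0.9978] F [-0.5  0.3 17.4] gap 0.0198 j [ 0.613  0.564  1.913  0.007  0.599 -1.   ] v [ 0.002  0.005  0.007  0.002 -0.031  0.001]
```

View pics/s5a.png

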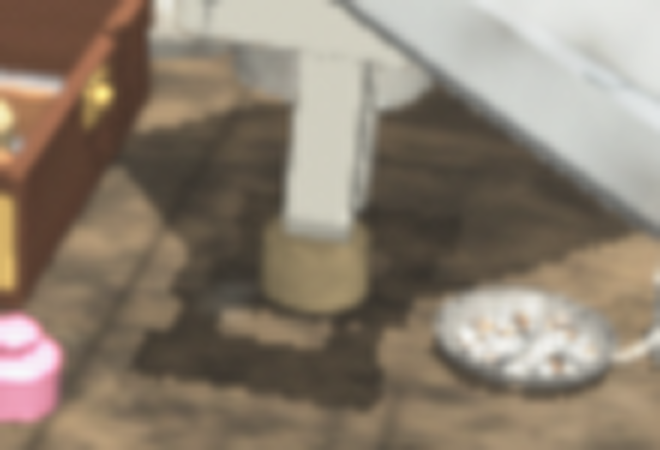

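```bash
python3 -m creep '[[[-0.002,-0.001,0.014],0,-0.5],[[-0.002,-0.001,-0.005],0,-1],[[-0.002,-0.001,-0.005],0,-1]]' 25 >/dev/null; python3 st.py
```

```text
t 6.13 tcp [0.3949 0.3361 0.0258] yaw -178.02 toolz [ 0.0533  0.0425 -0.9977] F [-1.6 -0.8 13.7] gap 0.0173 j [ 0.613  0.559  1.915  0.007  0.599 -0.999] v [ 0.     0.001  0.009 -0.003 -0.021  0.003]
```

```bash
python3 -m creep '[[[-0.002,-0.001,0.006],0,-1],[[-0.002,-0.001,-0.003],0,-1]]' 25 >/dev/null; python3 st.py; python3 -m creep '[[[-0.002,-0.001,0.06],0,-1],[[-0.002,-0.001,0.06],0,-1]]' 30 >/dev/null; python3 st.py;  python3 - <<'E'
from h import *
s,d=snap('side','s6.png'); a=d['frame'][195:280,280:400,::-1]; cv2.imwrite('pics/s6a.png',cv2.resize(a,None,fx=6,fy=6,interpolation=2))
E
```

```text
t 6.30 tcp [0.3945 0.3361 0.0267] yaw -178.02 toolz [ 0.0545  0.0434 -0.9976] F [ 0.3  0.6 12.8] gap 0.0156 j [ 0.614  0.557  1.917  0.007  0.599 -0.999] v [ 0.001  0.006  0.004  0.002 -0.037  0.004]
t 6.47 tcp [0.3923 0.3347 0.0496] yaw -178.01 toolz [ 0.0507  0.0406 -0.9979] F [ 1.  -0.6  0.3] gap 0.0019 j [ 0.614  0.512  1.913  0.007  0.651 -0.998] v [ 0.001 -0.265 -0.021 -0.006  0.314  0.007]
```

View pics/s6a.png

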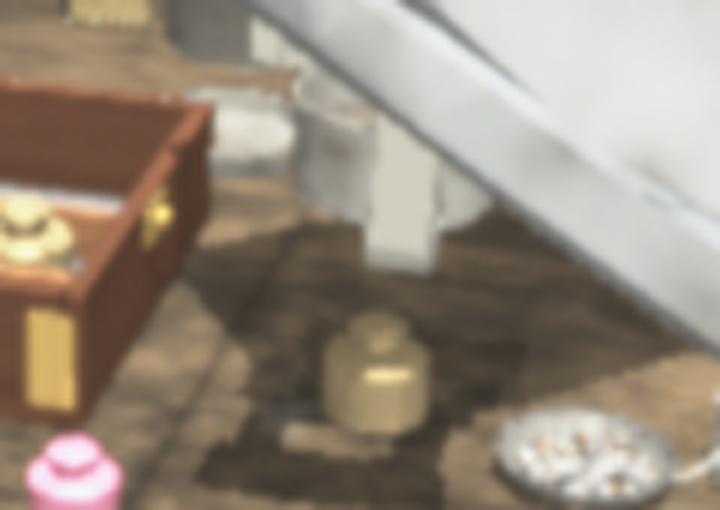

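The fingers slipped off: the upper part is a cone, so the weights must be held by their upright lower side. I'll locate the large weight again and re-grip lower.

```bash
python3 -m creep '[[[0,0,0.05],0,0.0],[[0,0,0],0,0.0]]' >/dev/null; python3 - <<'E'
from h import *; import pickle
s,d=snap('wrist','w7.png'); pickle.dump((s,d),open('w7.pkl','wb'))
a=cv2.imread('pics/w7.png')[180:320,190:370]; cv2.imwrite('pics/w7a.png',cv2.resize(a,None,fx=4,fy=4,interpolation=2))
E
python3 st.py
```

```text
t 6.73 tcp [0.3925 0.3348 0.0618] yaw -178.01 toolz [ 0.0522  0.0416 -0.9978] F [-0.9 -0.4 -0.2] gap 0.0131 j [ 0.614  0.489  1.91   0.006  0.676 -0.998] v [ 0.001  0.024  0.014 -0.    -0.017  0.001]
```

View pics/w7a.png

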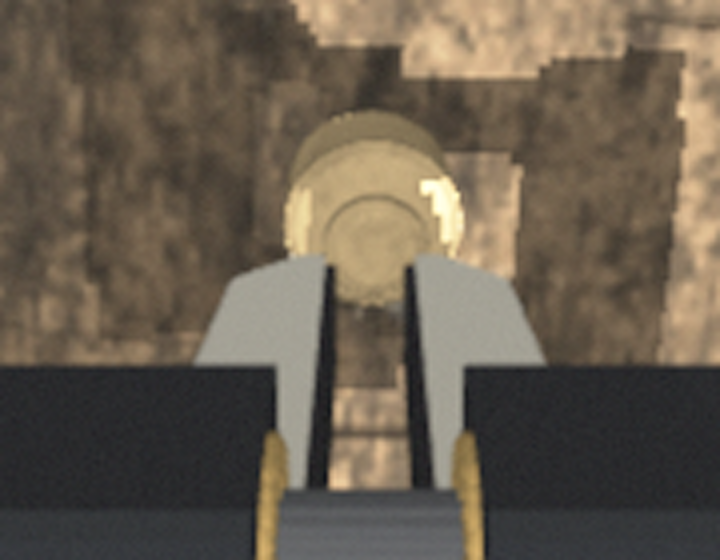

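```bash
python3 - <<'E'
from h import *; import pickle
s,d=pickle.load(open('w7.pkl','rb')); c=cam(d,s)
print(s['eef_pos'],onz(c,190+377/4,180+245/4,.029),onz(c,190+375/4,180+222/4,.015))
E
```

```text
[0.39293782 0.33509747 0.06285411] [0.39796647 0.33771554 0.029     ] [0.39955187 0.33807351 0.015     ]
```

```bash
python3 -m creep '[[[0,0,-0.02],0,0.0],[[0,0,-0.03],0,0.0],[[0,0,-0.03],0,0.0],[[0,0,-0.05],0,0.0],[[0,0,-0.07],0,0.0]]' >/dev/null; python3 st.py
```

```text
t 7.15 tcp [0.3923 0.3346 0.0185] yaw -178.01 toolz [ 0.0527  0.0419 -0.9977] F [ 0.4 -0.6 -0.5] gap 0.0448 j [ 0.614  0.57   1.924  0.007  0.581 -0.999] v [-0.001  0.358  0.047  0.002 -0.398 -0.006]
```

```bash
python3 -m creep '[[[0.028,0.012,-0.025],0,0.0],[[0,0,-0.01],0,0.0]]' >/dev/null; python3 st.py
```

```text
t 7.32 tcp [0.3968 0.3361 0.0073] yaw -178.00 toolz [ 0.0487  0.039  -0.9981] F [ 0.3 -0.9  0.2] gap 0.0463 j [ 0.611  0.598  1.911  0.007  0.571 -1.002] v [ 0.004  0.069  0.042  0.002 -0.068  0.003]
```

```bash
python3 -m creep '[[[0.004,0.004,-0.001],0,-1],[[0,0,-0.003],0,-1],[[-0.002,-0.001,-0.003],0,-1]]' 30 >/dev/null; python3 st.py;  python3 -m creep '[[[-0.002,-0.001,-0.004],0,-1],[[-0.002,-0.001,-0.004],0,-1]]' 30 >/dev/null; python3 st.py
```

```text
t 7.57 tcp [0.3973 0.3367 0.0047] yaw -178.02 toolz [ 0.0473  0.0382 -0.9982] F [-1.6  2.   5.2] gap 0.0312 j [ 0.611  0.604  1.908  0.008  0.569 -1.001] v [ 0.006  0.002  0.002  0.004 -0.021  0.001]
t 7.73 tcp [0.3973 0.3367 0.0048] yaw -178.01 toolz [ 0.0492  0.0393 -0.998 ] F [-0.3 -2.9  6.5] gap 0.0307 j [ 0.612  0.604  1.909  0.007  0.566 -1.001] v [ 0.002 -0.003  0.011 -0.005 -0.021  0.001]
```

```bash
python3 - <<'E'
from h import *; import pickle
s,d=pickle.load(open('w7.pkl','rb')); M=d['mount']; f=210/np.tan(np.radians(d['fov_y'])/2)
for x in(.0075,.010):
  for q in[(325,256),(295,258),(235,280),(195,362),(330,480),(415,256),(445,258),(510,280),(545,362)]:
    u,v=190+q[0]/4,180+q[1]/4
    r=M[:3,:3]@np.array([(u-d['cx'])/f,-(v-d['cy'])/f,-1]); t=(x-M[0,3])/r[0]; print(x,q,(M[:3,3]+t*r).round(4)[1:]*1e3)
E
```

```text
0.0075 (325, 256) [-6.7  1.2]
0.0075 (295, 258) [-11.    0.4]
0.0075 (235, 280) [-18.8  -7.8]
0.0075 (195, 362) [-20.9 -33.1]
0.0075 (330, 480) [ -4.2 -59. ]
0.0075 (415, 256) [6.3 1.2]
0.0075 (445, 258) [10.6  0.4]
0.0075 (510, 280) [19.  -7.8]
0.0075 (545, 362) [ 20.4 -33.1]
0.01 (325, 256) [-6.5 -5.2]
0.01 (295, 258) [-10.6  -6. ]
0.01 (235, 280) [-18.1 -13.9]
0.01 (195, 362) [-20.1 -38.3]
0.01 (330, 480) [ -4.1 -63.1]
0.01 (415, 256) [ 6.  -5.2]
0.01 (445, 258) [10.2 -6. ]
0.01 (510, 280) [ 18.3 -13.9]
0.01 (545, 362) [ 19.6 -38.3]
```

```bash
python3 -m creep '[[[0,0,0.1],0,-1],[[0,0,0.17],-0.14,-1],[[0.06,0,0.12],-0.14,-1],[[0.12,0.01,0.02],-0.14,-1],[[0.14,0.01,0],-0.14,-1],[[0.12,0.01,0],-0.14,-1],[[0.08,0.01,0],-0.14,-1]]' >/dev/null; python3 st.py; python3 - <<'E'
from h import *; import pickle
s,d=snap('wrist','w8.png'); pickle.dump((s,d),open('w8.pkl','wb'))
s,d=snap('side','s8.png')
E
```

```text
t 8.32 tcp [0.5009 0.3435 0.0938] yaw 142.90 toolz [ 0.0615  0.0024 -0.9981] F [ 0.2  0.4 -2.3] gap 0.0310 j [ 0.538  0.578  1.639 -0.039  0.871 -0.362] v [-0.102  0.267 -0.51  -0.079  0.274  1.322]
```

View pics/w8.png

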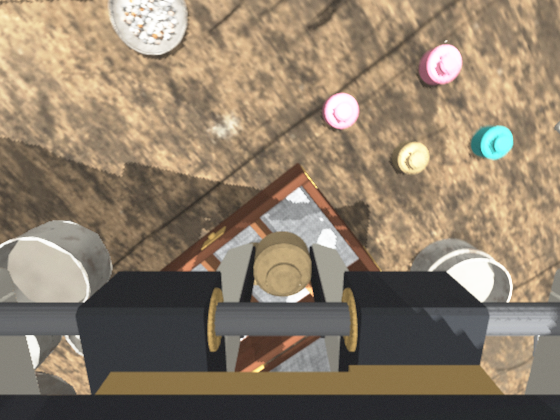

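View pics/s8.png

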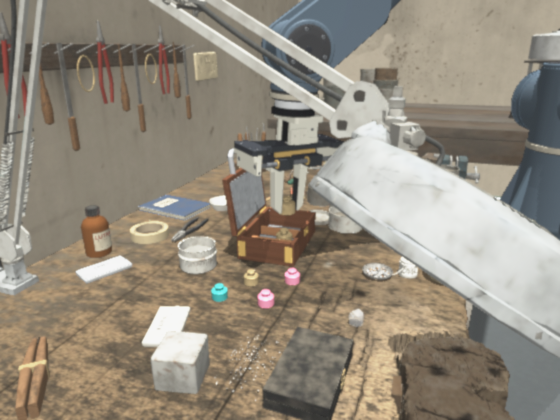

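```bash
python3 st.py; python3 - <<'E'
from h import *; import pickle
s,d=pickle.load(open('w8.pkl','rb')); c=cam(d,s); print(s['eef_pos'])
a=d['frame'][150:300,170:400,::-1].copy()
W=lambda Q,p=(.535,.2985,.029): R.from_euler('z',p[2]).apply(Q)+[p[0],p[1],0]
a=cv2.resize(a,None,fx=3.4,fy=3.4,interpolation=2)
pts=[(-.055,.084,.046),(-.048,.077,.046),(-.048,.029,.024),(-.048,.024,.024),(.02,.029,.024),(.02,.077,.046),(.02,.084,.046),(-.055,-.03,.046)]
for q in proj(c,W(pts)):
    cv2.drawMarker(a,tuple(int(v) for v in ((q-[170,150])*3.4+1.2)),(0,255,0),0,10)
cv2.imwrite('pics/w8a.png',a)
E
```

```text
t 8.42 tcp [0.5011 0.3436 0.0934] yaw 142.97 toolz [ 0.0618  0.0027 -0.9981] F [-0.2  0.3 -1.8] gap 0.0300 j [ 0.538  0.578  1.639 -0.038  0.87  -0.364] v [ 0.02  -0.022  0.081  0.013 -0.012 -0.14 ]
[0.50090976 0.34345167 0.0937511 ]
```

View pics/w8a.png

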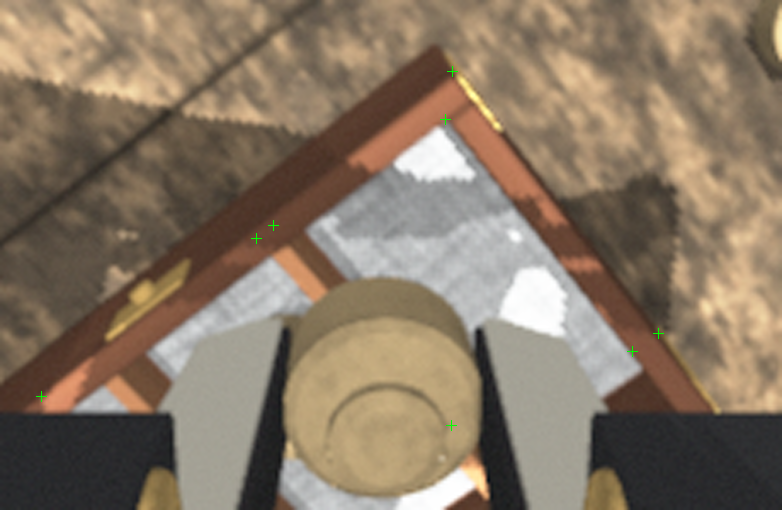

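```bash
python3 -m creep '[[[0.062,0.005,0],0.015,-1],[[0,0,-0.08],0,-1],[[0,0,-0.08],0,-1]]' >/dev/null; python3 st.py
```

```text
t 8.67 tcp [0.5136 0.345  0.0633] yaw 144.06 toolz [ 0.0644  0.0055 -0.9979] F [-0.2 -0.5 -2.5] gap 0.0305 j [ 0.529  0.637  1.625 -0.038  0.822 -0.391] v [-0.004  0.261  0.052 -0.01  -0.362 -0.021]
```

```bash
python3 -m creep '[[[0.003,-0.002,-0.07],0,-1],[[0.0,-0.002,-0.06],0,-1],[[0.0,0,0],0,-1]]' >/dev/null; python3 st.py; python3 - <<'E'
from h import *; import pickle
s,d=snap('wrist','w9.png'); pickle.dump((s,d),open('w9.pkl','wb'))
a=cv2.resize(d['frame'][150:320,170:400,::-1],None,fx=3.4,fy=3.4,interpolation=2); cv2.imwrite('pics/w9a.png',a)
s,d=snap('side','s9.png'); cv2.imwrite('pics/s9a.png',cv2.resize(d['frame'][140:270,210:330,::-1],None,fx=4.5,fy=4.5,interpolation=2))
E
```

```text
t 8.92 tcp [0.5107 0.3431 0.0336] yaw 144.48 toolz [ 0.0601  0.0035 -0.9982] F [ 1.  -0.3 -3.6] gap 0.0305 j [ 0.528  0.678  1.64  -0.039  0.77  -0.396] v [ 0.007 -0.025  0.     0.001  0.017 -0.019]
```

View pics/w9a.png

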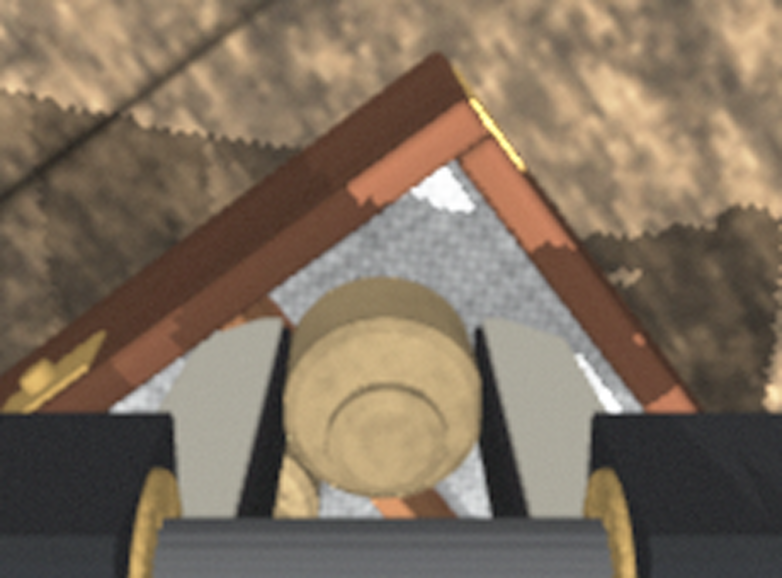

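View pics/s9a.png

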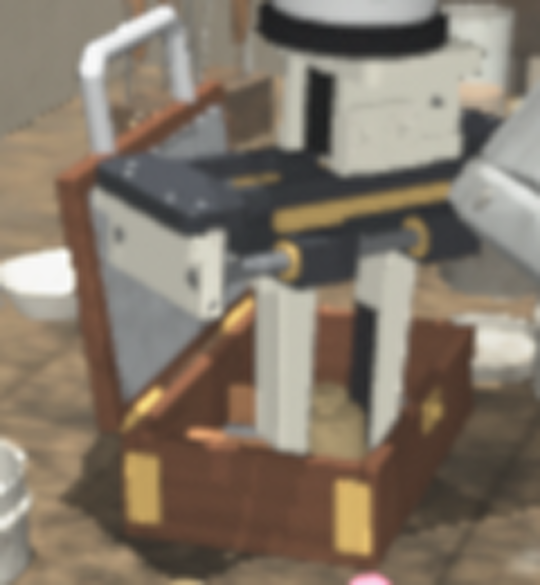

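```bash
python3 -m creep '[[[0.015,0.01,-0.012],-0.01,-1],[[0,0,-0.02],0,-1]]' >/dev/null; python3 st.py
```

```text
t 9.18 tcp [0.5158 0.3465 0.0314] yaw 143.99 toolz [ 0.065   0.0057 -0.9979] F [ 0.5 -2.5  0.1] gap 0.0307 j [ 0.529  0.688  1.627 -0.04   0.767 -0.386] v [-0.001  0.057  0.027 -0.006 -0.09  -0.012]
```

```bash
python3 -m creep '[[[-0.006,-0.008,-0.025],0,-1]]' >/dev/null; python3 st.py
```

```text
t 9.27 tcp [0.5152 0.3453 0.0271] yaw 144.00 toolz [ 0.0666  0.0066 -0.9978] F [-0.4  0.3 -1.8] gap 0.0309 j [ 0.528  0.693  1.633 -0.041  0.755 -0.387] v [-0.016  0.06   0.078 -0.005 -0.147 -0.006]
```

```bash
python3 -m creep '[[[-0.002,0,-0.002],0,-0.25],[[-0.002,0,-0.002],0,-0.25]]' >/dev/null; python3 st.py; python3 - <<'E'
from h import *; import pickle
s,d=snap('wrist','w10.png'); pickle.dump((s,d),open('w10.pkl','wb'))
a=cv2.resize(d['frame'][150:320,170:400,::-1],None,fx=3.4,fy=3.4,interpolation=2); cv2.imwrite('pics/w10a.png',a)
E
```

```text
t 9.43 tcp [0.514  0.3447 0.0258] yaw 144.02 toolz [ 0.0659  0.0057 -0.9978] F [ 0.5 -4.1  3.1] gap 0.0344 j [ 0.528  0.693  1.636 -0.041  0.753 -0.386] v [ 0.     0.001  0.016 -0.004 -0.024  0.004]
```

View pics/w10a.png

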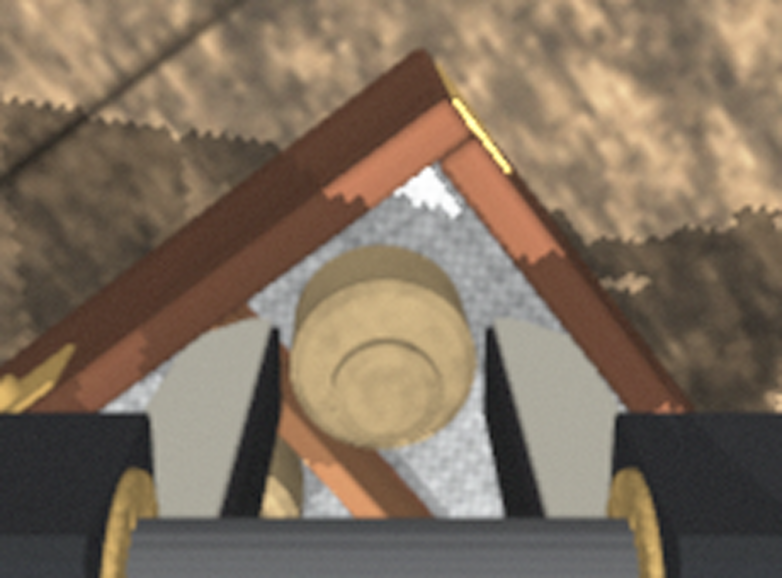

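```bash
python3 -m creep '[[[-0.002,-0.003,0.08],0,-0.25],[[0,0,0.16],0,-0.25],[[0,0,0.16],0.14,-0.15],[[0.0,0.12,0.06],0.14,-0.1],[[0.0,0.16,0],0.14,-0.1],[[0.0,0.14,0],0.14,-0.1],[[0.0,0.1,-0.02],0.14,-0.1],[[0,0,0],0.13,-0.1]]' >/dev/null; python3 st.py; python3 - <<'E'
from h import *; import pickle
s,d=snap('wrist','w11.png'); pickle.dump((s,d),open('w11.pkl','wb'))
print(proj(cam(d,s),[[.528,.455,.022]]))
E
```

```text
t 10.15 tcp [0.514  0.4534 0.1226] yaw -177.33 toolz [ 0.0547  0.0514 -0.9972] F [ 0.5 -0.1 -0.6] gap 0.0417 j [ 0.652  0.658  1.412  0.009  0.998 -0.972] v [-0.048 -0.033  0.007  0.111  0.008 -1.386]
[[278.0757826  220.12587583]]
```

View pics/w11.png

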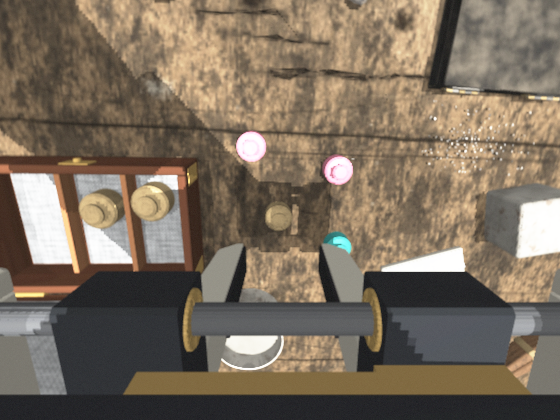

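The large weight stands upright in the left cell (150,202), beside the untouched mid weight (100,208). The brass small weight is at (278,216), the turquoise one (338,245) to be avoided.

```bash
python3 - <<'E'
from h import *; import pickle
s,d=pickle.load(open('w11.pkl','rb')); a=cv2.resize(d['frame'][190:260,240:360,::-1],None,fx=6,fy=6,interpolation=2); cv2.imwrite('pics/w11a.png',a)
E
python3 st.py
```

```text
t 10.20 tcp [0.5143 0.4522 0.1229] yaw -176.92 toolz [ 0.0547  0.0516 -0.9972] F [0.4 0.1 0.7] gap 0.0419 j [ 0.65   0.656  1.413  0.009  0.997 -0.981] v [-0.027 -0.018  0.036 -0.026 -0.005  0.265]
```

View pics/w11a.png

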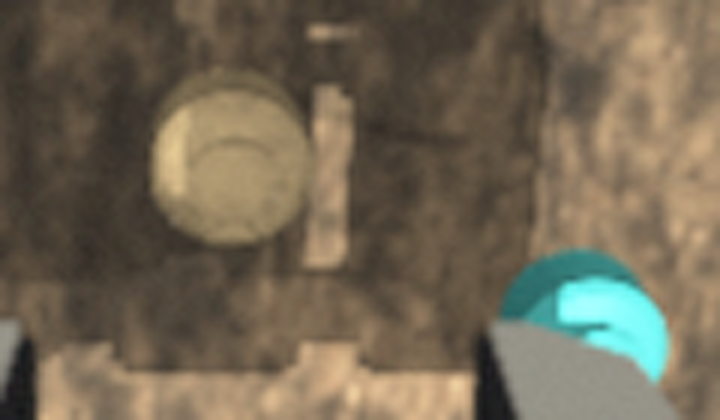

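```bash
python3 - <<'E'
from h import *; import pickle
s,d=pickle.load(open('w11.pkl','rb')); c=cam(d,s); print(s['eef_pos'])
print(onz(c,240+235/6,190+178/6,.022),onz(c,240+231/6,190+157/6,.0115),'turq',onz(c,240+590/6,190+335/6,.012))
E
```

```text
[0.5139799  0.45341266 0.12256427]
[0.52752914 0.4559629  0.022     ] [0.52788235 0.45577925 0.0115    ] turq [0.55637644 0.51534938 0.012     ]
```

```bash
python3 -m creep '[[[0.065,0.018,-0.05],-0.03,-0.1],[[0,0,-0.11],0,-0.1],[[0,0,-0.12],0,-0.1],[[0,0,-0.12],0,-0.1],[[0,0,-0.06],0,-0.1]]' >/dev/null; python3 st.py
```

```text
t 10.62 tcp [0.5303 0.4575 0.0336] yaw -178.98 toolz [ 0.065   0.0569 -0.9963] F [-0.1  0.6 -1.6] gap 0.0418 j [ 0.643  0.789  1.415  0.009  0.851 -0.953] v [-0.005  0.173  0.024  0.001 -0.225  0.026]
```

```bash
python3 -m creep '[[[-0.013,-0.009,-0.09],0.01,-0.1],[[-0.004,-0.003,-0.04],0,-0.1]]' >/dev/null; python3 st.py
```

```text
t 10.78 tcp [0.5268 0.4544 0.0061] yaw -178.79 toolz [ 0.0643  0.057  -0.9963] F [-0.9 -0.3 -0.7] gap 0.0417 j [ 0.642  0.821  1.434  0.01   0.801 -0.958] v [-0.004  0.095  0.014 -0.001 -0.151  0.032]
```

```bash
python3 -m creep '[[[0.004,0.006,0.006],0,-0.3],[[-0.001,0,0],0,-1],[[-0.002,-0.001,-0.003],0,-1],[[-0.002,-0.001,-0.003],0,-1]]' 25 >/dev/null; python3 st.py
```

```text
t 11.12 tcp [0.5276 0.4554 0.0078] yaw -179.03 toolz [ 0.0654  0.0576 -0.9962] F [-0.2 -0.8 -0.5] gap 0.0234 j [ 0.643  0.82   1.431  0.01   0.804 -0.953] v [ 0.003 -0.014  0.008  0.    -0.012  0.007]
```

```bash
python3 -m creep '[[[-0.001,-0.001,-0.004],0,-0.35],[[-0.002,-0.001,-0.018],0,-0.35],[[-0.001,-0.001,-0.006],0,-1],[[-0.002,-0.001,-0.004],0,-1],[[-0.002,-0.001,-0.004],0,-1]]' 25 >/dev/null; python3 st.py; python3 - <<'E'
from h import *
s,d=snap('wrist','w12.png'); cv2.imwrite('pics/w12a.png',cv2.resize(d['frame'][190:320,200:380,::-1],None,fx=4,fy=4,interpolation=2))
E
```

```text
t 11.53 tcp [0.5279 0.4557 0.0045] yaw -179.07 toolz [ 0.0708  0.0613 -0.9956] F [-2.1 -1.3  8.4] gap 0.0239 j [ 0.643  0.823  1.435  0.009  0.79  -0.953] v [ 0.001 -0.005  0.012 -0.001 -0.021  0.   ]
```

View pics/w12a.png

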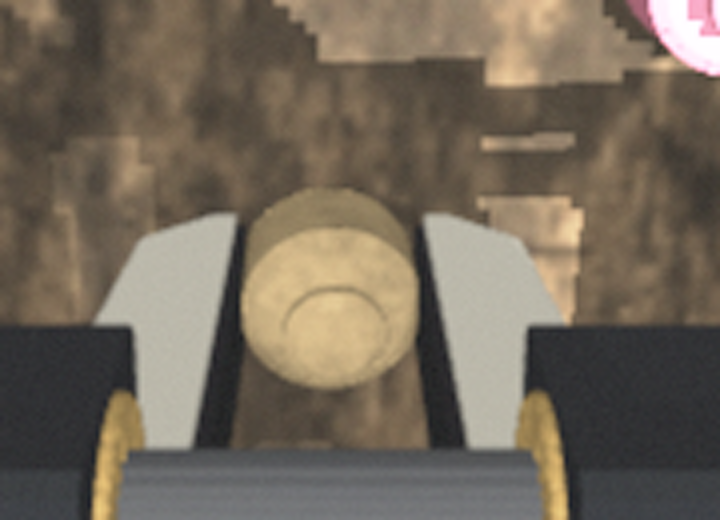

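```bash
python3 -m creep '[[[0,0,0.1],0,-1],[[0,0,0.18],0,-1],[[0.01,-0.05,0.17],0.01,-1],[[0.01,-0.15,0.06],0.01,-1],[[0.01,-0.19,0],0,-1],[[0.01,-0.19,0],0,-1],[[0.01,-0.18,0],0,-1],[[0.01,-0.15,0],0,-1],[[0.01,-0.08,0],0,-1]]' >/dev/null; python3 st.py; python3 - <<'E'
from h import *; import pickle
s,d=snap('wrist','w13.png'); pickle.dump((s,d),open('w13.pkl','wb')); c=cam(d,s); print(s['eef_pos'])
a=cv2.resize(d['frame'][120:300,150:450,::-1],None,fx=2.6,fy=2.6,interpolation=2)
W=lambda Q,p=(.535,.2985,.029): R.from_euler('z',p[2]).apply(Q)+[p[0],p[1],0]
for q in proj(c,W([(-.055,.084,.046),(-.048,.077,.046),(-.048,-.077,.046),(-.055,-.084,.046),(.02,-.077,.046),(.02,-.029,.024),(.02,-.084,.046)])):
    cv2.drawMarker(a,tuple(int(v) for v in ((q-[150,120])*2.6+.8)),(0,255,0),0,10)
cv2.imwrite('pics/w13a.png',a)
E
```

```text
t 12.33 tcp [0.5389 0.2528 0.1106] yaw -177.77 toolz [ 0.0713  0.0626 -0.9955] F [ 1.3 -0.5 -1. ] gap 0.0237 j [ 0.344  0.52   1.693  0.047  0.841 -1.297] v [-0.334 -0.103  0.171  0.048 -0.063 -0.357]
[0.53893124 0.2528488  0.11057624]
```

View pics/w13a.png

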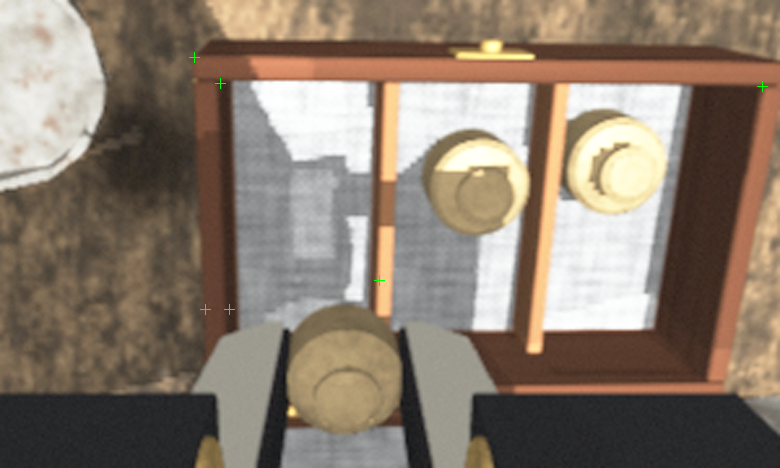

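```bash
python3 -m creep '[[[0.01,0.01,-0.06],-0.01,-1],[[0,0,-0.1],0,-1],[[0,0,-0.1],0,-1]]' >/dev/null; python3 st.py
```

```text
t 12.63 tcp [0.5444 0.2537 0.0601] yaw -178.55 toolz [ 0.0797  0.0641 -0.9948] F [-0.2 -0.1 -0.7] gap 0.0239 j [ 0.343  0.599  1.71   0.05   0.736 -1.291] v [ 0.011  0.385  0.087  0.025 -0.494 -0.013]
```

```bash
python3 -m creep '[[[-0.01,-0.003,-0.08],0,-1],[[-0.005,0,-0.045],0,-1]]' >/dev/null; python3 st.py
```

```text
t 12.80 tcp [0.5402 0.2545 0.0305] yaw -178.54 toolz [ 0.0773  0.0634 -0.995 ] F [ 0.1  0.2 -0.7] gap 0.0239 j [ 0.347  0.643  1.727  0.053  0.678 -1.292] v [ 0.024  0.184  0.043  0.012 -0.229  0.003]
```

```bash
python3 -m creep '[[[0.002,-0.008,-0.012],0,-1]]' >/dev/null; python3 st.py; python3 -m creep '[[[-0.002,-0.001,-0.001],0,-0.38],[[-0.002,-0.001,-0.002],0,-0.38]]' >/dev/null; python3 st.py; python3 - <<'E'
from h import *; import pickle
s,d=snap('wrist','w14.png'); pickle.dump((s,d),open('w14.pkl','wb'))
a=cv2.resize(d['frame'][150:320,170:400,::-1],None,fx=3.4,fy=3.4,interpolation=2); cv2.imwrite('pics/w14a.png',a)
E
```

```text
t 12.88 tcp [0.5394 0.2535 0.0258] yaw -178.50 toolz [ 0.0746  0.0626 -0.9952] F [-0.9 -0.2 -0.8] gap 0.0243 j [ 0.345  0.65   1.729  0.054  0.672 -1.295] v [-0.024  0.062  0.01   0.008 -0.06  -0.039]
t 13.05 tcp [0.5384 0.2539 0.0242] yaw -178.46 toolz [ 0.0734  0.0623 -0.9954] F [-0.3 -0.1  0.9] gap 0.0285 j [ 0.347  0.652  1.73   0.054  0.67  -1.294] v [ 0.004  0.009  0.007  0.003 -0.018  0.001]
```

View pics/w14a.png

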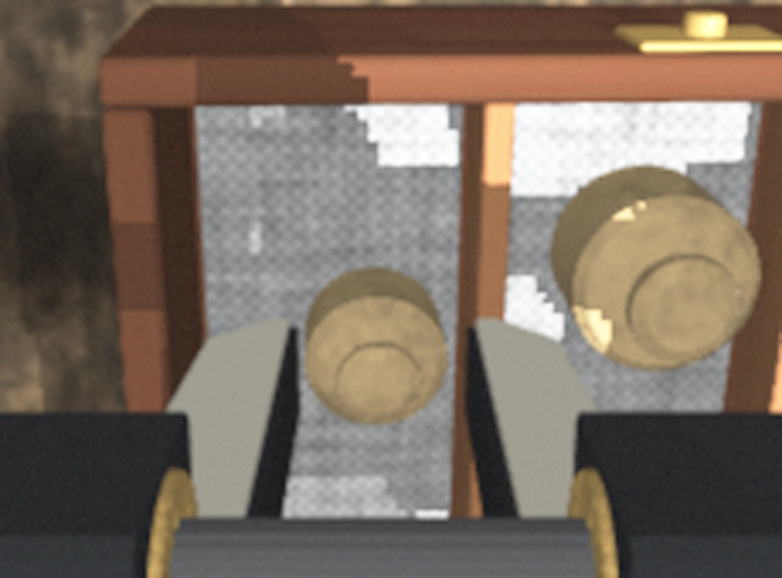

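```bash
python3 -m creep '[[[-0.002,0,0.06],0,-0.38],[[0,0,0.16],0,-0.38],[[0,0,0.2],0,-0.2],[[0,0,0.2],0,0],[[0,0,0.2],0,0],[[0,0.03,0.14],-0.157,0],[[0.02,0.03,0.1],-0.157,0],[[0.02,0.03,0.05],-0.157,0],[[0.02,0.03,0],-0.157,0],[[0.02,0.03,0],-0.157,0],[[0.02,0.03,0],-0.157,0],[[0.02,0.02,0],-0.157,0],[[0.02,0.02,0],-0.157,0],[[0.02,0.02,0],-0.157,0],[[0.02,0.02,0],-0.157,0],[[0.02,0.02,0],-0.157,0]]' >/dev/null; python3 st.py; python3 - <<'E'
from h import *; import pickle
s,d=snap('wrist','w15.png'); pickle.dump((s,d),open('w15.pkl','wb'))
s,d=snap('side','s15.png'); s,d=snap('scene','c15.png')
E
```

```text
t 14.43 tcp [0.5771 0.3113 0.2914] yaw 102.55 toolz [ 0.1094 -0.0683 -0.9916] F [-0.5 -0.4  0.1] gap 0.0465 j [ 0.47   0.461  1.314 -0.115  1.301  0.274] v [ 0.084  0.195 -0.356 -0.106  0.305  1.576]
```

View pics/w15.png

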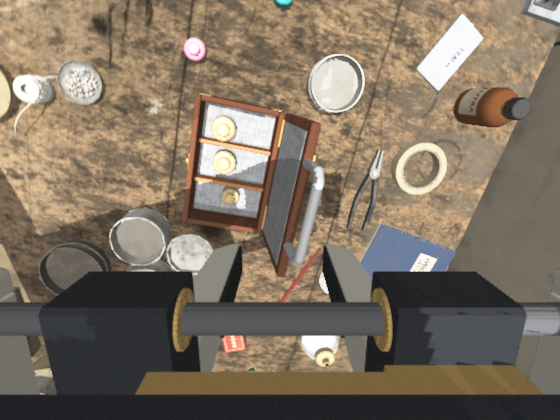

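View pics/s15.png

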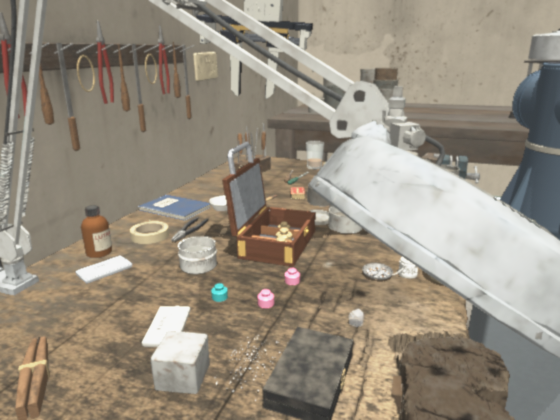

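View pics/c15.png

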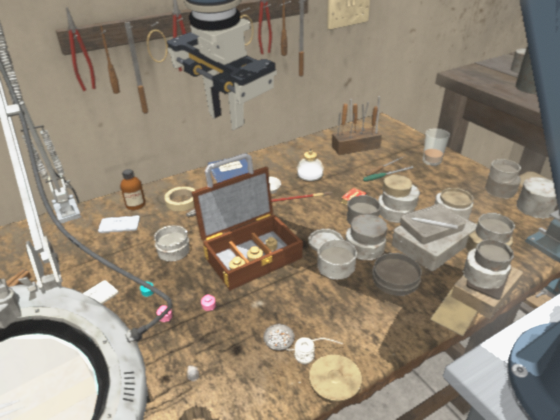

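All three weights stand upright in their cells (wrist (224,129), (224,163), (231,196)). The bar runs from (318,172) to (299,260). Now I'll work out its position.

```bash
python3 - <<'E'
from h import *; import pickle
s,d=pickle.load(open('w15.pkl','rb')); c=cam(d,s)
W=lambda Q,p=(.535,.2985,.029): R.from_euler('z',p[2]).apply(Q)+[p[0],p[1],0]
a=1.7
f=lambda y,r=.148: (.055-(r*np.cos(a)-.005*np.sin(a)),y,.046+r*np.sin(a)+.005*np.cos(a))
P=W([f(.038),f(0),f(-.038),f(.084,.110),f(-.084,.11)]); print(P.round(4),proj(c,P).round(1))
im=cv2.resize(d['frame'][90:290,170:370,::-1],None,fx=3,fy=3,interpolation=2)
for q in proj(c,P): cv2.drawMarker(im,tuple(int(v) for v in ((q-[170,90])*3+1)),(0,255,0),0,12)
cv2.imwrite('pics/w15a.png',im)
E
python3 st.py
```

```text
[[0.6129 0.3388 0.1921]
 [0.614  0.3008 0.1921]
 [0.6151 0.2628 0.1921]
 [0.6067 0.3846 0.1544]
 [0.6115 0.2167 0.1544]] [[318.3 179.9]
 [308.5 220.1]
 [299.5 256.8]
 [316.8 121.4]
 [281.4 276.2]]
t 14.58 tcp [0.5771 0.3113 0.2904] yaw 103.13 toolz [ 0.1092 -0.0676 -0.9917] F [ 0.1 -0.5  0.1] gap 0.0465 j [ 0.47   0.461  1.316 -0.114  1.299  0.264] v [-0.009 -0.005  0.029  0.004 -0.011 -0.06 ]
```

View pics/w15a.png

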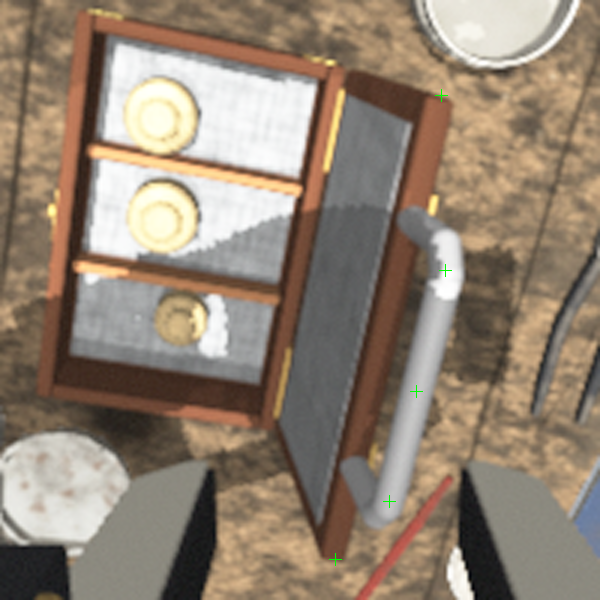

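```bash
python3 -m creep '[[[0.1,-0.03,0],-0.13,0],[[0.08,-0.03,-0.05],-0.12,0],[[0,0,-0.1],0,0],[[0,0,-0.12],0,0],[[0,0,-0.1],0,0],[[0,0,-0.06],0,0]]' >/dev/null; python3 st.py; python3 - <<'E'
from h import *; import pickle
s,d=snap('wrist','w16.png'); pickle.dump((s,d),open('w16.pkl','wb')); c=cam(d,s)
print(proj(c,[[.614,.3005,.192]]))
E
```

```text
t 15.08 tcp [0.614  0.297  0.2108] yaw 93.01 toolz [ 0.1048 -0.0814 -0.9912] F [-0.2  0.2 -0.5] gap 0.0466 j [ 0.43   0.574  1.331 -0.128  1.178  0.419] v [-0.009  0.099  0.17  -0.012 -0.283 -0.028]
[[278.6928427  237.38291209]]
```

View pics/w16.png

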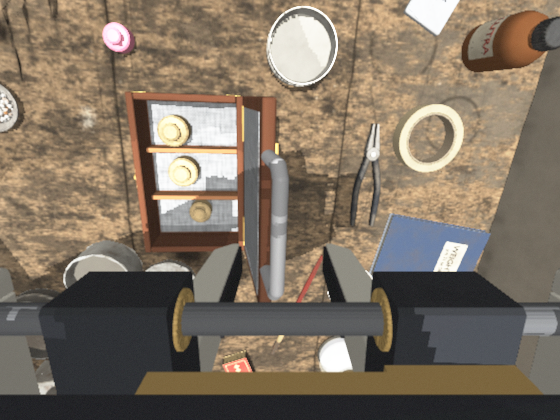

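```bash
python3 -m creep '[[[0.004,0.008,-0.08],-0.01,0],[[0,0,-0.075],-0.01,0]]' >/dev/null; python3 st.py
```

```text
t 15.30 tcp [0.6146 0.2979 0.1809] yaw 92.54 toolz [ 0.105  -0.0819 -0.9911] F [ 0.1 -0.2 -0.8] gap 0.0464 j [ 0.431  0.603  1.357 -0.132  1.123  0.436] v [-0.007  0.131  0.149 -0.027 -0.313  0.092]
```

```bash
python3 -m creep '[[[0.002,0.002,-0.012],0,-0.3],[[-0.001,0,-0.003],0,-1],[[-0.001,0,-0.003],0,-1],[[-0.001,0,-0.003],0,-1],[[-0.001,0,-0.003],0,-1]]' 30 >/dev/null; python3 st.py
```

```text
t 15.72 tcp [0.614  0.2976 0.1794] yaw 93.08 toolz [ 0.1069 -0.0806 -0.991 ] F [ 0.3 -0.3  0.1] gap 0.0176 j [ 0.431  0.602  1.363 -0.132  1.116  0.427] v [ 0.001 -0.011  0.004 -0.001 -0.011 -0.007]
```

```bash
python3 -m creep '[[[-0.002,0,-0.003],0,-1],[[-0.002,0,-0.004],0,-1]]' 30 >/dev/null; python3 st.py;python3 -m creep '[[[-0.002,0,-0.004],0,-1]]' 30 >/dev/null; python3 st.py
```

```text
t 15.88 tcp [0.6138 0.2978 0.1797] yaw 93.11 toolz [ 0.1094 -0.0796 -0.9908] F [ 0.6 -0.8  2. ] gap 0.0088 j [ 0.432  0.6    1.365 -0.132  1.113  0.428] v [ 0.001 -0.008  0.017 -0.005 -0.023  0.003]
t 15.97 tcp [0.6138 0.2978 0.1797] yaw 93.11 toolz [ 0.1108 -0.0793 -0.9907] F [ 1.2 -1.7  3.5] gap 0.0091 j [ 0.432  0.6    1.367 -0.133  1.111  0.428] v [ 0.002 -0.008  0.013 -0.006 -0.024  0.005]
```

```bash
cat > arc.py <<'E'
from h import *
s=manip.get_state(); M=R.from_rotvec(s['orientation']).as_matrix()
L=.0124; xh,yh=.5884,None
b=s['eef_pos']-L*M[:,2]; r=.148; 
# case-frame radial coords
dx=xh-b[0]; dz=b[2]-.046
a=np.arctan2(dz,dx)-np.arctan2(.005,.148)
print('t %.2f'%s['clock'],'bar',b.round(4),'lid a %.3f'%a,'R err mm %.2f'%((np.hypot(dx,dz)-np.hypot(.148,.005))*1e3),'F',np.round(s['ft_force'],1),'gap %.4f'%s['finger_gap'],'toolz',M[:,2].round(3))
B=lambda a: np.array([xh-(.148*np.cos(a)-.005*np.sin(a)),.046+.148*np.sin(a)+.005*np.cos(a)])
p=np.array([b[0],b[2]])
for k in range(1,5):
    an=max(a-.06*k,1.047); q=B(an); print('a %.3f'%an,'units',((q-p)/.2).round(4)); p=q
E
python3 arc.py
```

```text
t 15.97 bar [0.6124 0.2988 0.192 ] lid a 1.700 R err mm -0.13 F [ 1.2 -1.7  3.5] gap 0.0091 toolz [ 0.111 -0.079 -0.991]
a 1.640 units [-0.0439  0.0065]
a 1.580 units [-0.0443  0.0032]
a 1.520 units [-0.0444  0.0006]
a 1.460 units [-0.0444 -0.0021]
```

```bash
python3 -m creep '[[[-0.044,-0.001,0.002],0,-1],[[-0.045,-0.001,0],0,-1]]' 35 >/dev/null; python3 arc.py
```

```text
t 16.13 bar [0.5957 0.2984 0.1936] lid a 1.586 R err mm -0.32 F [ 1.1 -0.3  7. ] gap 0.0088 toolz [ 0.115 -0.078 -0.99 ]
a 1.526 units [-0.0443  0.0025]
a 1.466 units [-0.0444 -0.0018]
a 1.406 units [-0.0442 -0.0045]
a 1.346 units [-0.0438 -0.0071]
```

```bash
python3 -m creep '[[[-0.045,-0.001,0],0,-1],[[-0.045,-0.001,-0.003],0,-1],[[-0.044,-0.001,-0.006],0,-1]]' 35 >/dev/null; python3 arc.py
```

```text
t 16.38 bar [0.5661 0.2978 0.1925] lid a 1.386 R err mm 0.12 F [ 1.6  1.8 -3. ] gap 0.0089 toolz [ 0.117 -0.077 -0.99 ]
a 1.326 units [-0.0436 -0.0086]
a 1.266 units [-0.0431 -0.0106]
a 1.206 units [-0.0424 -0.0132]
a 1.146 units [-0.0416 -0.0157]
```

```bash
python3 -m creep '[[[-0.044,-0.001,-0.010],0,-1],[[-0.044,-0.001,-0.013],0,-1]]' 35 >/dev/null; python3 arc.py; python3 -m creep '[[[-0.042,-0.001,-0.016],0,-1],[[-0.042,-0.001,-0.018],0,-1]]' 35 >/dev/null; python3 arc.py
```

```text
t 16.55 bar [0.5459 0.2974 0.1884] lid a 1.247 R err mm 0.55 F [-0.5 -0.6  2.4] gap 0.0094 toolz [ 0.118 -0.077 -0.99 ]
a 1.187 units [-0.0414 -0.0166]
a 1.127 units [-0.0413 -0.0165]
a 1.067 units [-0.0402 -0.0189]
a 1.047 units [-0.0133 -0.0069]
t 16.72 bar [0.5262 0.2971 0.1813] lid a 1.106 R err mm 0.85 F [ 2.9  0.7 -4.3] gap 0.0093 toolz [ 0.118 -0.076 -0.99 ]
a 1.047 units [-0.0374 -0.0233]
a 1.047 units [0. 0.]
a 1.047 units [0. 0.]
a 1.047 units [0. 0.]
```

```bash
python3 -m creep '[[[-0.025,0,-0.016],0,-1],[[0,0,-0.003],0,-1]]' 35 >/dev/null; python3 arc.py; python3 st.py
```

```text
t 16.88 bar [0.5176 0.297  0.1769] lid a 1.041 R err mm 0.73 F [-0.8  0.6  2.5] gap 0.0089 toolz [ 0.115 -0.077 -0.99 ]
a 1.047 units [ 0.0056 -0.0011]
a 1.047 units [0. 0.]
a 1.047 units [0. 0.]
a 1.047 units [0. 0.]
t 16.88 tcp [0.519  0.296  0.1646] yaw 93.15 toolz [ 0.1154 -0.0769 -0.9903] F [-0.8  0.6  2.5] gap 0.0089 j [ 0.497  0.469  1.624 -0.147  0.988  0.515] v [ 0.005 -0.005  0.012 -0.003 -0.012  0.001]
```

Estimated from the arm, the lid is at about 1.04 rad. Now an independent check with the cameras.

```bash
python3 - <<'E'
from h import *
W=lambda Q,p=(.535,.2985,.029): R.from_euler('z',p[2]).apply(Q)+[p[0],p[1],0]
def pts(a):
    f=lambda y,r,n: (.055-(r*np.cos(a)-n*np.sin(a)),y,.046+r*np.sin(a)+n*np.cos(a))
    return W([f(.084,0.11,0),f(-.084,.11,0),f(.084,.11,.01),f(-.084,.11,.01),f(.038,.148,.005),f(-.038,.148,.005),f(.084,0,0),f(-.084,0,0)])
for n,(x0,y0,x1,y1),k in(('scene',(180,130,320,300),3.5),('side',(200,120,330,270),4)):
    s,d=snap(n,n+'_f.png'); c=cam(d)
    im=cv2.resize(d['frame'][y0:y1,x0:x1,::-1],None,fx=k,fy=k,interpolation=2)
    cv2.imwrite(f'pics/{n}_f0.png',im)
    for a,col in((1.047,(0,255,0)),(0.96,(255,0,255))):
        for q in proj(c,pts(a)): cv2.drawMarker(im,tuple(int(v) for v in ((q-[x0,y0])*k+k/2)),col,0,10)
    cv2.imwrite(f'pics/{n}_fa.png',im)
E
python3 arc.py|head -1
```

```text
t 16.98 bar [0.5187 0.297  0.1774] lid a 1.049 R err mm 0.67 F [-2.1 -2.1  6.7] gap 0.0086 toolz [ 0.116 -0.077 -0.99 ]
```

View pics/scene_fa.png

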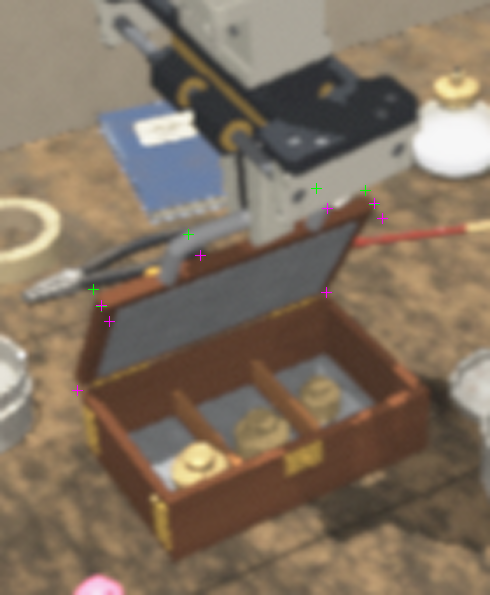

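View pics/side_fa.png

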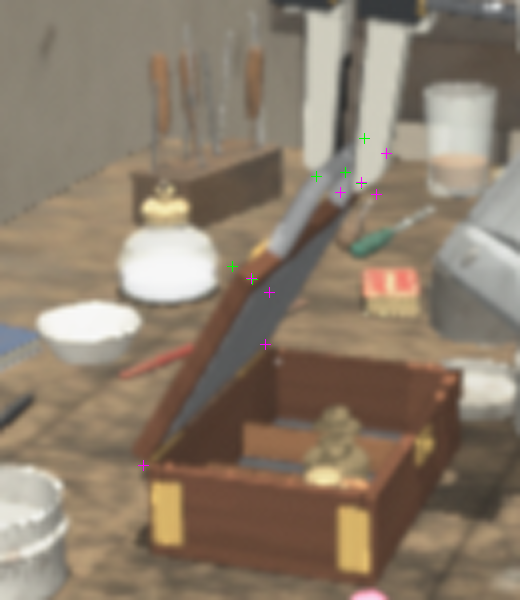

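```bash
python3 - <<'E'
import cv2
a=cv2.imread('pics/scene_f.png')[180:255,195:295]; cv2.imwrite('pics/scene_f2.png',cv2.resize(a,None,fx=8,fy=8,interpolation=2))
a=cv2.imread('pics/side_f.png')[150:245,230:295]; cv2.imwrite('pics/side_f2.png',cv2.resize(a,None,fx=6.3,fy=6.3,interpolation=2))
E
```

```text
(no output)
```

View pics/scene_f2.png

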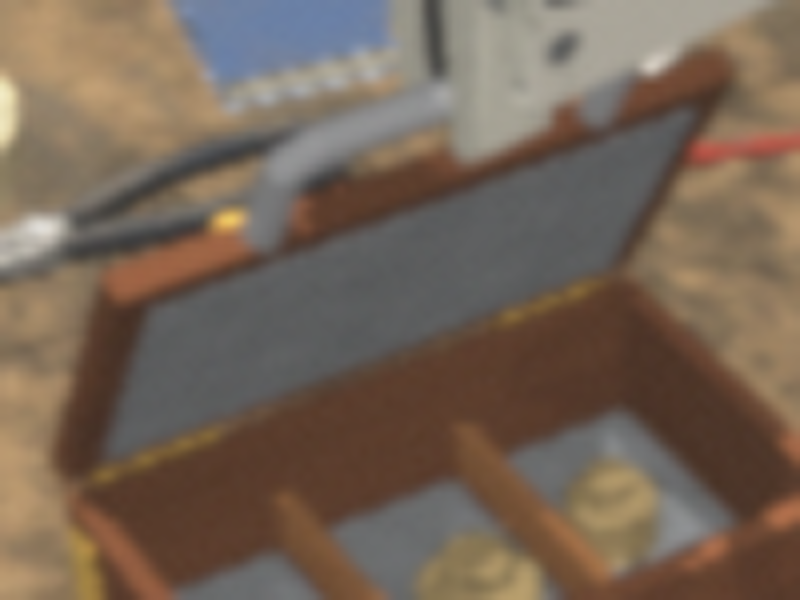

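View pics/side_f2.png

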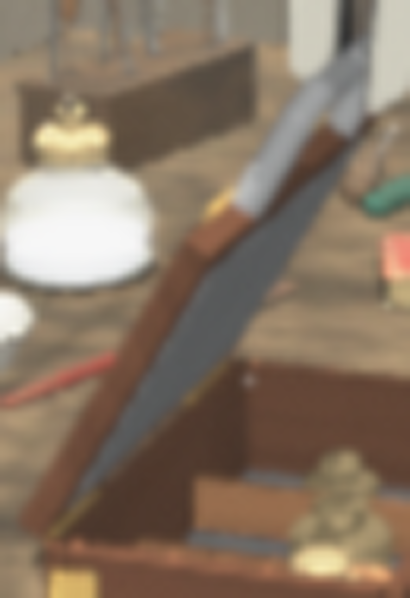

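```bash
python3 - <<'E'
from h import *; import pickle
C=pickle.load(open('C.pkl','rb'))
f=lambda a,y,r,n: (.055-(r*np.cos(a)-n*np.sin(a)),y,.046+r*np.sin(a)+n*np.cos(a))
O=[('scene',.084,.11,.01,(208.1,214.4)),('scene',.084,.11,0,(209.4,218.1)),('scene',-.084,.11,0,(286,190.6)),('scene',-.084,.11,.01,(284.4,186.5)),('scene',.084,0,0,(204.4,241)),
('side',.084,.11,.01,(260.2,188.9)),('side',.084,.11,0,(263.3,192.5)),('side',-.084,.11,0,(289,168.7)),('side',.084,0,0,(237.1,235.7))]
def res(p,cam=None):
    return np.concatenate([proj(C[n],R.from_euler('z',p[3]).apply(f(p[0],y,r,m))+[p[1],p[2],0])[0]-o for n,y,r,m,o in O if cam in(None,n)])
for cm in(None,'scene','side'):
  for base in((.535,.2985,.029),(.5336,.2971,.0305)):
    g=lambda q: res([q[0],*base],cm); r=least_squares(g,[1.0],loss='soft_l1'); 
    g2=lambda q: np.r_[res([q[0],q[1],q[2],base[2]],cm),(q[1]-base[0])/.001,(q[2]-base[1])/.001]; r2=least_squares(g2,[1.0,*base[:2]])
    print(cm,base[0],'a',r.x.round(3),'free',r2.x.round(4),'rms',np.sqrt(np.mean(r2.fun**2)).round(2))
E
python3 arc.py|head -1
```

```text
None 0.535 a [1.004] free [1.0047 0.5352 0.2986] rms 1.32
None 0.5336 a [1.018] free [1.0107 0.5345 0.2982] rms 1.38
scene 0.535 a [1.006] free [1.0088 0.5348 0.2983] rms 1.04
scene 0.5336 a [1.016] free [1.0169 0.5337 0.2978] rms 1.06
side 0.535 a [1.001] free [1.0019 0.5354 0.2992] rms 1.44
side 0.5336 a [1.021] free [1.0098 0.5346 0.2983] rms 1.58
t 16.98 bar [0.5187 0.297  0.1774] lid a 1.049 R err mm 0.67 F [-2.1 -2.1  6.7] gap 0.0086 toolz [ 0.116 -0.077 -0.99 ]
```

```bash
python3 - <<'E'
import cv2
a=cv2.imread('pics/scene0.png')[160:250,185:285]; cv2.imwrite('pics/scene0_2.png',cv2.resize(a,None,fx=6.6,fy=6.6,interpolation=2))
a=cv2.imread('pics/side0.png')[150:245,215:280]; cv2.imwrite('pics/side0_2.png',cv2.resize(a,None,fx=6.3,fy=6.3,interpolation=2))
E
```

```text
(no output)
```

View pics/scene0_2.png

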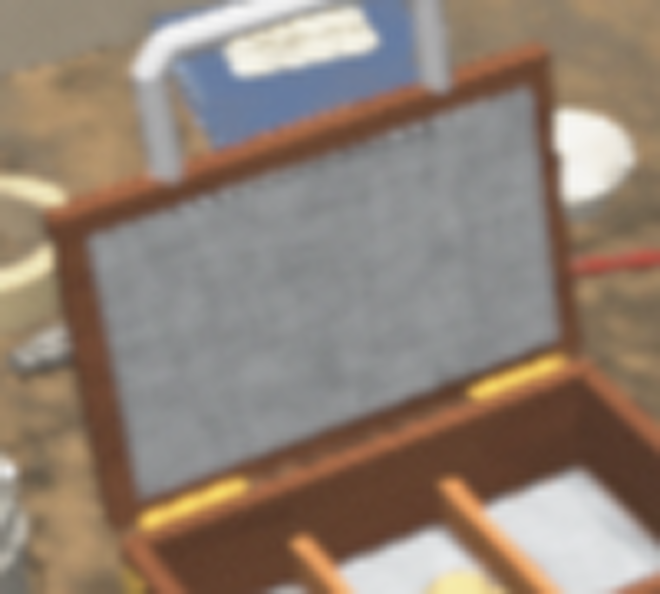

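View pics/side0_2.png

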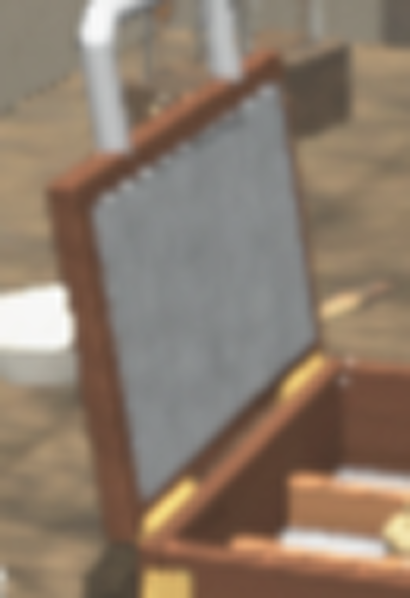

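```bash
python3 - <<'E'
from h import *; import pickle
C=pickle.load(open('C.pkl','rb'))
f=lambda a,y,r,n: (.055-(r*np.cos(a)-n*np.sin(a)),y,.046+r*np.sin(a)+n*np.cos(a))
T=[('scene',.084,.11,.01),('scene',.084,.11,0),('scene',-.084,.11,0),('scene',-.084,.11,.01),('scene',.084,0,0),('side',.084,.11,.01),('side',.084,.11,0),('side',-.084,.11,0),('side',.084,0,0)]
P0=[(192.6,192.6),(194.1,196.1),(268.3,170.6),(267.6,167.1),(204.7,241.8),(223.3,179.4),(228.5,181.7),(259.9,161.1),(237.7,235.7)]
P1=[(208.1,214.4),(209.4,218.1),(286,190.6),(284.4,186.5),(204.4,241),(260.2,188.9),(263.3,192.5),(289,168.7),(237.1,235.7)]
pr=lambda a: np.array([proj(C[n],R.from_euler('z',.029).apply(f(a,y,r,m))+[.535,.2985,0])[0] for n,y,r,m in T])
for P in(P0,P1):
    print('a0',least_squares(lambda q:(pr(q[0])-P).ravel(),[1.5 if P is P0 else 1.]).x)
b=np.array(P0)-pr(1.7); print(b.round(1).tolist())
print('rel', least_squares(lambda q:(pr(q[0])+b-P1).ravel(),[1.]).x, (pr(1.047)+b-P1).round(1).tolist())
s,d=snap('wrist','wf.png'); pickle.dump((s,d),open('wf.pkl','wb'))
E
python3 st.py
```

```text
a0 [1.63561085]
a0 [1.00655809]
[[2.8, 1.8], [2.3, 3.4], [0.5, 3.9], [2.3, 1.9], [3.0, 0.8], [2.9, 0.8], [3.0, 3.3], [1.3, 4.4], [2.3, -0.2]]
rel [1.06888347] [[0.9, -0.3], [1.4, 2.3], [1.0, 1.2], [2.0, -0.8], [0.3, 0.8], [0.4, -2.0], [2.2, 0.2], [2.2, 1.1], [0.6, 0.0]]
t 17.03 tcp [0.5206 0.2961 0.1653] yaw 93.12 toolz [ 0.1163 -0.0766 -0.9903] F [-3.  -1.6  6.9] gap 0.0089 j [ 0.496  0.47   1.621 -0.147  0.989  0.515] v [-0.006  0.003 -0.012 -0.001  0.002 -0.001]
```

View pics/wf.png

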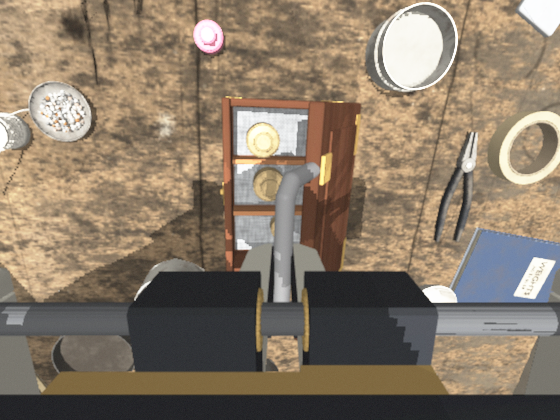

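```bash
python3 - <<'E'
from h import *
for i in range(6): cams.snapshot('wrist')
E
python3 arc.py|head -1; python3 st.py
```

```text
t 17.33 bar [0.5195 0.297  0.1778] lid a 1.055 R err mm 0.68 F [-2.9 -0.8  7.5] gap 0.0087 toolz [ 0.117 -0.076 -0.99 ]
t 17.33 tcp [0.5209 0.2961 0.1656] yaw 93.10 toolz [ 0.1166 -0.0764 -0.9902] F [-2.9 -0.8  7.5] gap 0.0087 j [ 0.496  0.47   1.62  -0.147  0.99   0.514] v [-0.001  0.    -0.001  0.     0.002 -0.001]
```

The lid has settled at about 1.05 rad and is still, with the bar held. I'm handing in.

```bash
python3 - <<'E'
from h import *
print(manip.finish_job())
E
```

```text
the job is handed in; nothing more can be done
None
```

The job is handed in at 17.3 s: both weights are in their cells and the arm is holding the lid by its bar at about 60 degrees.

- **Weights:** The large brass weight stands in the left cell and the small one in the right. Both dropped about 15 mm from the fingers onto the cell floor. Pictures afterwards showed both upright and the middle weight in its place. In the last wrist picture, the gripper and bar partly hid the small weight.
- **Other things:** The tin, pliers and pink and turquoise look-alikes looked undisturbed, and I never went near the matchbox. I only checked these by eye.
- **Lid:** It came forward along its arc with less than about 8 N at the wrist. When I handed in it was still, gripped at 35 N.
- **Lid angle:** The arm's own position gives about 1.055 rad (about 1.04 with the hinge position measured by camera). The camera fit read 1.01, but it also read the starting 1.70 as 1.64. Corrected for that, it gives about 1.07.
- **What went wrong:** My first grip, on the large weight's knob, slipped off without knocking it over, so I held both weights by their sides instead. Small errors per row also tilted the tool by about 8 degrees by the end, which I could not correct but allowed for.

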